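# Unhook the keyhole brackets and load the boss-welding jig

### The job

Load the jig for welding bosses onto brackets: swing its hold-down bar right back, then take every bracket hanging on the rack off its headed stud (slide it up until the head is at the wide end of the keyhole, then draw it off forwards) and set each on its own upright of the jig, back plate to the rear, fully down. Stand one of the hexagonal steel bosses from the bench in the middle of each bracket's shelf, then swing the bar shut so that its pads rest on the bosses (there are spare bosses); leave the pliers and the screwdriver alone.

Things in the scene. Friction and masses are not known exactly. Their poses are not given: they have to be found in the camera images.
- rack: fixed rack: upright dark steel rail 240 mm long (y), 75 to 135 mm above the bench, on two posts. Origin on the bench below the middle of the rail's front face; -x points out of that face, to the side where brackets hang; y along the rail, z up. Three studs stand out 115 mm up, 90 mm apart: neck 8 mm across, 6 mm long, then a head 16 mm across, 4 mm thick
- stud0 (a point): middle of the front face of the stud head at the rack's +y end, 10 mm out from the rail's front face, 115 mm above the bench; the stud points along the rack's -x
- stud1 (a point): the same for the middle stud
- stud2 (a point): the same for the stud at the -y end
- jig: fixed jig: steel base 150 x 276 x 12 mm, three uprights 95 mm apart along its y. Origin on the bench under the middle upright, x to the rear, z up. An upright is 32 mm wide, x -20 to +18 mm, top 105 mm up. A bracket fits over it as a hood: shelf on top, cheeks either side (2 mm play each), back plate in the gap between upright and a rear stop (48 mm high, face at x = +28.5 mm; 3 mm play each)
- nest0 (a point): where the _top point of a fully seated bracket lies on the upright at the jig's +y end: over the middle of its top, 109 mm above the bench
- nest1 (a point): the same for the middle upright
- nest2 (a point): the same for the upright at the -y end
- bar (a joint): angle of the hold-down bar, rad: 0 when shut with its pads on bosses that stand on seated brackets (-0.03 with none), growing as its lever swings up and over to the rear, stop at 2.0. Left short of upright (1.5) it falls shut, beyond that it falls open and stays. The bar runs along y, 63 mm in front of its hinge, over the uprights, with three rubber pads. Open, the lever stands up behind the middle upright, to 290 mm above the bench
- bar_hinge (a point): middle of the bar's hinge line, which runs along the jig's y, 63 mm behind the middle upright and 145 mm above the bench
- bar_grip (a point): middle of the black rubber grip at the end of the bar's lever, 135 mm from the hinge. Shut, the lever points level to the front (jig -x) and the grip lies 72 mm in front of the middle upright. The grip is 44 mm long along the lever, 14 mm wide along the hinge line, 18 mm the third way
- bracket0: folded bracket of 4 mm steel, 44 mm wide, 0.24 kg, hung on a stud: level shelf 50 mm deep, back plate at its rear edge down to 86 mm below the shelf's top, and cheeks under the shelf's side edges, outer faces at y = +-22 mm, down to 22 mm below the top (grip here). Origin: 86 mm below the middle of the shelf's top; x to the back plate (rear face at +25 mm), z up. In some runs absent
- bracket0_top (a point): middle of the shelf's top face of bracket0. Keyhole in the back plate: round hole 24 mm across, centred 66 mm below this point, and from it a slot 10.5 mm wide up to 39 mm below it, where the stud's neck sits while it hangs. The bracket must go up 23 mm (19 to 27) before the head passes the hole, then at least 12 mm straight out from the rail
- bracket1: a bracket like bracket0 (the three are alike and told apart only by place); in some runs absent
- bracket1_top (a point): the same point of bracket1
- bracket2: a bracket like bracket0 (the three are alike and told apart only by place); in some runs absent
- bracket2_top (a point): the same point of bracket2
- boss0: hexagonal steel boss (weld nut), 26 mm across flats, 30 mm across corners, 14 mm high, 55 g, standing on the bench to the left of the jig. Origin: centre of its underside, z up; its x axis points to a corner, so its flats face 30, 90, 150 .. degrees from x. Stood in its place, its origin lies at a bracket's _top point
- boss1: a boss like boss0
- boss2: a boss like boss0
- boss3: a boss like boss0
- pliers: combination pliers 184 mm long, red handles, lying on the bench between rack and jig at the front; not to be disturbed. Origin under its middle
- driver: screwdriver with a wooden handle, 201 mm long, lying behind the jig; not to be disturbed. Origin under its middle
Not all that is in view belongs to the job. Leave any black look-alike of the bracket2 alone.

How it is judged:
By the outcome, as a careful person would: the job done as asked, in the order asked, and still so for the second after the job is handed in, with the robot touching nothing.
Of bracket0, bracket1, bracket2 only 2 to 3 are there at a start; the rules pass over those that are not, and their reading is None.
At some moment in a run one of boss0, boss1, boss2, boss3 may be knocked a few centimetres aside while the robot is not near it.
Once in a run the grip may slacken for a moment while it holds something.
It also fails if it takes over 210 s, if anything falls off the work surface, if the arm or the gripper's body presses on something with over 40 N, if the wrist force passes 120 N, or if a joint passes its speed limit or range.

### The arm

A 6-joint arm with a two-finger parallel gripper is mounted at the origin on a cart in front of the work surface, level with it; the furniture and walls round the work are solid. World frame = base frame: x ahead of the robot, y to its left, z up, the work surface at z = 0. Lengths are in mm, angles in rad, forces in N, time in s.
With the tool pointing down it reaches from about 275 to 750 mm from the base axis. Payload 10.2 kg.
Tool frame: the origin (TCP) lies on the front face of the gripper's body, between the roots of the fingers; the fingertips stand 73 mm ahead of it and the grasp point (between the pads) lies 54 mm ahead of it; z points along the fingers, y is the line along which they close (so a half turn about z gives the same grasp; the last joint's range is limited). The gripper opens to 85 mm and grips with 20 to 120 N. Pads are 22 mm wide; open, the fingers measure 114 mm over their backs; the gripper's body (76 mm by 85 mm) begins 54 mm behind the grasp point. The pads swing forward as they close: fully open they stand 13 mm farther back than shut.
Start: joints at [-1.42, 0.313, 1.498, -0, 1.331, -0.223], TCP at [191.695, -488.759, 303.894] pointing down, gripper open.
Joint ranges: [-2.94, 2.94], [-0.97, 2.17], [0.19, 2.56], [-1.23, 4.37], [0.02, 3.11], [-2.88, 2.88]. Speed limits (rad/s): [2.39, 2.39, 3.01, 3.14, 3.14, 3.14].

### API

Orientations are given as a unit quaternion [w, x, y, z].
In Python, from rig import * gives the robot as it stands.
- The arm moves only by the tool step_arm, never from a script. Its argument "plan" is a list of rows, each an object with "offset": the shift along the tool's x, y, z in cm, a list of three; "rot": the turn, a rotation vector about the tool's x, y, z in degrees, a list of three; "gripper": the finger opening in cm, from 0 to 8.54. In form: [{"offset": [x, y, z], "rot": [wx, wy, wz], "gripper": gripper}, ...]. A call has 1 to 12 rows; each row is the pose to reach, as a shift and turn from the pose commanded when the call began, along the tool's axes at that moment; what a row does not reach only later rows make up. A row lasts 1/10 s, in which the tool goes at most 50 mm and 8.59 degrees, less where a joint would pass 70% of its speed; a pose out of reach is approached as far as the arm can. A call with a gripper value outside its range is refused whole. The fingers move at their own pace and stop on an object; "squeeze" is the grip in N (left out, the last holds). Time passes only in rows, so rows that repeat a pose let the fingers close. It gives the time, the measured TCP pose, the force, the opening and the grip force at its end, in the units of the state.
- sense(): the state, without advancing time (a new reading comes with each control period).
- capture(name): name is "scene" or "top" or "wrist"; returns a dict with "color" (420x560x3 uint8, red, green, blue), "depth" (420x560 float32, mm along the optical axis (not along the pixel's ray), 0 where there is no reading), "vertical_fov" (degrees; the focal length in pixels is half the picture's height over the tangent of half this angle, whatever the lens; pixels are square), "cx", "cy" (the principal point, pixels), "rvec" (rotation vector, rad) and "tvec" (3), from world to camera coordinates, as OpenCV has them; the wrist camera has in their place "mount" (4x4, takes a point from camera to tool coordinates, whose origin is the TCP and whose axes are the flange's). Camera axes: x right, y down, z forward; pixel columns grow to the right and rows downward; lengths in mm; the calibration is good to about 2 mm. The wrist camera is an equidistant fisheye: a pixel r from the principal point sees the ray r / f radians off the axis. A picture is of the moment at which its call begins: read the wrist's pose just before it.
- finish_job(): hands the job in; it is judged then, once.
The state is a dict: "time_s": time; "joints": joint angles; "dq": joint speeds; "tau": joint torques, N m; "eef_pos": TCP position; "ee_rot": TCP orientation; "force": force on the tool from outside, world axes, zero at the start; "wrist_torque": the same for the moment, N m; "grip_width": opening from 0.0 (shut) to 1.0 (fully open); "grip_force": force on a finger pad.
Only numpy, scipy, OpenCV 4.12 (cv2) and the standard library are available. Lean on these libraries where they do the work, as an engineer would, in place of code of your own. Each camera call takes 0.05 s, during which the arm holds its last target. There are 200 camera calls.

## Working session

There is one attempt and no reset: what is moved stays moved. The work goes in short steps, Python scripts to look and compute and a tool call to move; the robot and the scene stay as the last step left them, time stands still between calls to the robot, and variables do not carry over. Pictures are saved under pics/ and viewed, at most 14 in all, crops included, and the job is handed in when it is done.

Besides the shell and the picture viewer there is one more tool, called after "Emit:" by a JSON object that holds its "op" and its "data". step_arm: Moves the arm, as the interface text tells. Its arguments: {"type":"object","properties":{"plan":{"type":"array"},"squeeze":{"type":"number"}},"required":["plan"]}

```bash
mkdir -p pics; ls; cat > h.py <<'E'
from rig import *
import numpy as np, cv2
from scipy.spatial.transform import Rotation as R
def save(n,c,s=1):
    cv2.imwrite(f'pics/{n}.png',cv2.cvtColor(c['color'],cv2.COLOR_RGB2BGR))
def pts(c):
    h,w=c['depth'].shape; f=h/2/np.tan(np.radians(c['vertical_fov'])/2)
    u,v=np.meshgrid(np.arange(w),np.arange(h)); d=c['depth']
    P=np.stack([(u-c['cx'])/f*d,(v-c['cy'])/f*d,d],-1)
    Rm=cv2.Rodrigues(np.array(c['rvec'],float))[0]
    W=(P-np.array(c['tvec']).ravel())@Rm
    W[d==0]=np.nan
    return W
def pose(s):
    q=s['ee_rot']; return np.array(s['eef_pos']),R.from_quat([q[1],q[2],q[3],q[0]]).as_matrix()
E
python3 - <<'E'
from h import *
import pickle
s=sense();print({k:np.round(v,3).tolist() for k,v in s.items()})
print(pose(s)[1].round(3))
D={n:capture(n) for n in("scene","top")}
pickle.dump(D,open('d0.pkl','wb'))
for n,c in D.items(): save(n+'0',c);print(n,c['vertical_fov'],c['cx'],c['cy'],c['rvec'],c['tvec'])
E
```

```text
pics
{'time_s': 0.0, 'joints': [-1.42, 0.313, 1.498, -0.0, 1.331, -0.223], 'dq': [0.001, -0.0, -0.0, 0.0, 0.0, -0.001], 'tau': [-0.002, -41.226, -25.974, -0.0, 0.004, -0.0], 'eef_pos': [191.659, -488.589, 303.355], 'ee_rot': [-0.001, 0.983, 0.186, 0.0], 'force': [-0.166, -0.137, -0.824], 'wrist_torque': [0.037, -0.017, -0.017], 'grip_force': 0.0, 'grip_width': 0.999}
[[ 0.931  0.365 -0.   ]
 [ 0.365 -0.931  0.001]
 [ 0.    -0.001 -1.   ]]
scene 44.80508703708396 271.4959167681681 208.6041625922588 [ 0.75037865 -2.43677126  1.25990404] [ 490.41207698  330.27024917 1241.88973917]
top 47.803139519507745 277.6166766073276 205.22642140292845 [ 2.1990387  -2.16031044  0.04902319] [ -36.14449689  649.0732121  1421.60710637]
```

View pics/scene0.png

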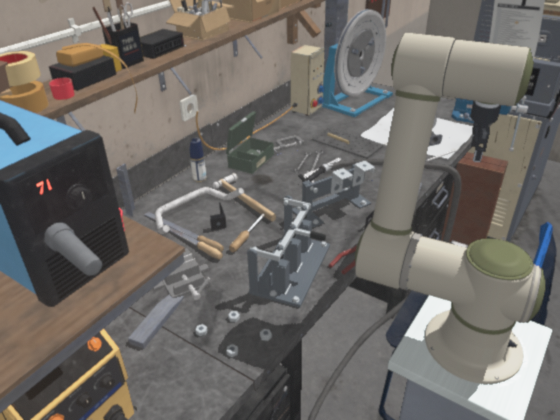

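View pics/top0.png

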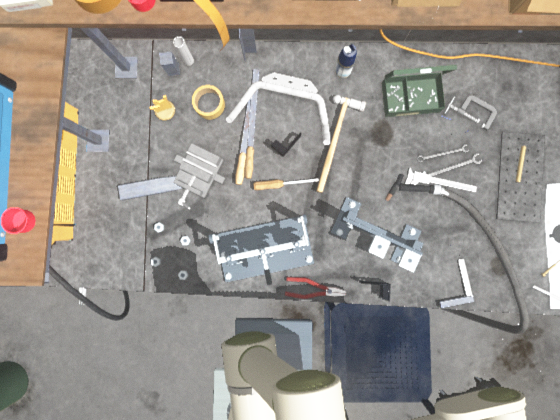

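The scene camera shows the jig at about (285,265), the rack with two bright brackets at (343,175) and (362,168), and four bosses at (201,330), (233,316), (231,351), (265,335). In the top view the jig is at (263,248), the bracket shelves at (380,247) and (409,260), and the bosses at (158,227), (185,240), (155,262), (183,275). The black look-alikes at (287,143) and (378,288) are not on the rack. They aren't bright steel either, so I'll leave them.

```bash
python3 - <<'E'
from h import *
import pickle
D=pickle.load(open('d0.pkl','rb'))
c=D['top'];W=pts(c)
cv2.imwrite('pics/topcrop.png',cv2.cvtColor(cv2.resize(c['color'][200:310,140:440],None,fx=2.6,fy=2.6,interpolation=cv2.INTER_CUBIC),cv2.COLOR_RGB2BGR))
z=W[...,2]
def at(u,v): return W[v,u].round(0).tolist()
for p in [(380,247),(409,260),(158,227),(185,240),(155,262),(183,275),(263,248),(345,205),(250,270),(420,240)]: print(p,at(*p))
# height segmentation in jig/rack
def comp(name,m,mn=15):
    n,l,st,ce=cv2.connectedComponentsWithStats(m.astype(np.uint8))
    for i in range(1,n):
        if st[i,4]>mn:
            P=W[l==i]; 
            r=cv2.minAreaRect(P[:,:2].astype(np.float32))
            print(name,ce[i].round(),st[i,4],'mean',P.mean(0).round(1),'rect',np.round(r[0],1),np.round(r[1],1),round(r[2],1))
box=np.zeros(z.shape,bool);box[190:310,200:440]=1
for lo,hi in[(8,20),(40,56),(98,112),(120,139),(139,150),(150,165)]: comp((lo,hi),box&(z>lo)&(z<hi))
b2=np.zeros(z.shape,bool);b2[200:300,140:205]=1
comp('boss',b2&(z>8)&(z<20),8)
E
```

```text
(380, 247) [532.0, -309.0, 158.0]
(409, 260) [498.0, -387.0, 159.0]
(158, 227) [577.0, 341.0, 14.0]
(185, 240) [539.0, 256.0, 14.0]
(155, 262) [471.0, 345.0, 18.0]
(183, 275) [432.0, 260.0, 12.0]
(263, 248) [523.0, 11.0, 148.0]
(345, 205) [655.0, -231.0, 4.0]
(250, 270) [452.0, 56.0, 15.0]
(420, 240) [552.0, -463.0, -5.0]
(8, 20) [204. 193.] 36 mean [684.3 203.2  14.8] rect [682.2 203.3] [21.8 21.6] 2.4
(8, 20) [349. 206.] 118 mean [ 651.1 -243.7   11.1] rect [ 642.8 -243.4] [47.3 61.8] 64.1
(8, 20) [260. 236.] 1608 mean [556.6  28.7  13.8] rect [554.   29.1] [ 72.4 263.3] 12.3
(8, 20) [340. 229.] 128 mean [ 582.2 -215.9   10.9] rect [ 584.3 -220.2] [51.8 50.5] 64.4
(8, 20) [307. 234.] 29 mean [ 562.6 -115.    12.9] rect [ 563.9 -115.2] [55.9  5.4] 11.8
(8, 20) [411. 233.] 77 mean [ 574.1 -431.4   11.3] rect [ 572.3 -429.5] [46.4 31.5] 81.5
(8, 20) [289. 259.] 792 mean [487.  -62.8  13.7] rect [488.5 -62.9] [ 59.8 139.2] 12.6
(8, 20) [397. 255.] 55 mean [ 505.  -387.5   11.1] rect [ 506.8 -387.4] [21.8 44.7] 65.1
(8, 20) [244. 269.] 696 mean [455.1  75.1  13.7] rect [454.7  77.9] [ 6
[... 1141 characters left out ...]
[43.5  9.6] 6.8
(150, 165) [262. 246.] 678 mean [528.9  14.8 154.5] rect [538.6  18.3] [100.9 272.9] 12.9
(150, 165) [379. 247.] 301 mean [ 532.8 -305.   158.6] rect [ 532.8 -305.3] [44.3 49.6] 66.5
(150, 165) [409. 260.] 314 mean [ 497.1 -387.   158.2] rect [ 496.9 -387.3] [46.  49.7] 67.5
(150, 165) [268. 277.] 55 mean [444.5  -3.3 152.6] rect [446.   -2.8] [44.9 12.8] 15.3
boss [158. 227.] 65 mean [576.7 339.7  14.2] rect [575.9 340. ] [25.1 28.1] 79.1
boss [185. 240.] 60 mean [537.4 257.   14.8] rect [537.2 257.5] [21.4 26.9] 1.0
boss [155. 262.] 68 mean [471.3 345.8  14.9] rect [471.8 346. ] [28.1 25.5] 6.7
boss [182. 275.] 58 mean [432.6 262.   14.8] rect [432.8 260.7] [25.3 29.1] 61.0
```

View pics/topcrop.png

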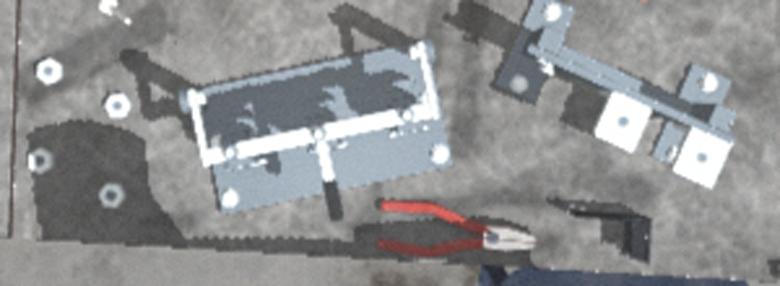

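Two brackets are present, on the middle and -y studs (89.5 mm apart, tops at z of about 158, which matches hanging). First I open the bar.

```bash
cat >> h.py <<'E'
def Rd(yaw): # tool down, tool x at yaw (deg)
    return R.from_euler('z',yaw,degrees=True).as_matrix()@np.diag([1.,-1,-1])
def go(targets,yaw=None,P0=None,R0=None):
    p,Rm=pose(sense())
    if P0 is not None:p=np.array(P0,float)
    if R0 is not None:Rm=R0
    for t in targets:
        o=Rm.T@(np.array(t,float)-p)/10
        w=np.zeros(3) if yaw is None else R.from_matrix(Rm.T@Rd(yaw)).as_rotvec(degrees=True)
        print(t,'off',o.round(2).tolist(),'rot',w.round(1).tolist())
E
python3 - <<'E'
from h import *
go([(444.5,-2.8,250),(444.5,-2.8,196)],12.9)
# arc offsets, tool frame aligned to jig: x=jig x, y=-jig y, z down
for a in np.linspace(0,1.95,16): print(round(a,2),round(13.5*(np.cos(0)-np.cos(a)),2),0,round(-13.5*np.sin(a),2))
E
```

```text
(444.5, -2.8, 250) off [41.27, -35.99, 5.39] rot [-0.1, -0.0, 8.5]
(444.5, -2.8, 196) off [41.27, -35.98, 10.79] rot [-0.1, -0.0, 8.5]
0.0 0.0 0 -0.0
0.13 0.11 0 -1.75
0.26 0.45 0 -3.47
0.39 1.01 0 -5.13
0.52 1.78 0 -6.71
0.65 2.75 0 -8.17
0.78 3.9 0 -9.49
0.91 5.21 0 -10.66
1.04 6.67 0 -11.64
1.17 8.23 0 -12.43
1.3 9.89 0 -13.01
1.43 11.61 0 -13.37
1.56 13.35 0 -13.5
1.69 15.11 0 -13.4
1.82 16.83 0 -13.08
1.95 18.5 0 -12.54
```

Emit:
{"op": "step_arm", "data": {"plan": [{"offset": [41.3,-36,5.4],"rot": [0,0,8.5],"gripper": 5},{"offset": [41.3,-36,5.4],"rot": [0,0,8.5],"gripper": 5},{"offset": [41.3,-36,5.4],"rot": [0,0,8.5],"gripper": 5},{"offset": [41.3,-36,5.4],"rot": [0,0,8.5],"gripper": 5},{"offset": [41.3,-36,5.4],"rot": [0,0,8.5],"gripper": 5},{"offset": [41.3,-36,5.4],"rot": [0,0,8.5],"gripper": 5},{"offset": [41.3,-36,5.4],"rot": [0,0,8.5],"gripper": 5},{"offset": [41.3,-36,5.4],"rot": [0,0,8.5],"gripper": 5},{"offset": [41.3,-36,5.4],"rot": [0,0,8.5],"gripper": 5},{"offset": [41.3,-36,5.4],"rot": [0,0,8.5],"gripper": 5},{"offset": [41.3,-36,5.4],"rot": [0,0,8.5],"gripper": 5},{"offset": [41.3,-36,5.4],"rot": [0,0,8.5],"gripper": 5}]}}

```text
time_s: 1.3
eef_pos: [445.6, 1.7, 249.1]
ee_rot: [-0.001, 0.993, 0.116, -0.0]
force: [-0.2, -0.2, -0.6]
grip_width: 0.585
grip_force: 0.0
```

Emit:
{"op": "step_arm", "data": {"plan": [{"offset": [0,0,2.7],"rot": [0,0,0],"gripper": 5},{"offset": [0,0,5.4],"rot": [0,0,0],"gripper": 5},{"offset": [0,0,5.4],"rot": [0,0,0],"gripper": 5},{"offset": [0,0,5.4],"rot": [0,0,0],"gripper": 0.5},{"offset": [0,0,5.4],"rot": [0,0,0],"gripper": 0.5},{"offset": [0,0,5.4],"rot": [0,0,0],"gripper": 0.5},{"offset": [0,0,5.4],"rot": [0,0,0],"gripper": 0.5},{"offset": [0,0,5.4],"rot": [0,0,0],"gripper": 0.5},{"offset": [0,0,5.4],"rot": [0,0,0],"gripper": 0.5}], "squeeze": 30}}

```text
time_s: 2.2
eef_pos: [445.3, -3.6, 197.3]
ee_rot: [0.001, 0.994, 0.112, 0.001]
force: [-0.8, -4.6, 5.0]
grip_width: 0.16
grip_force: 33.6
```

Emit:
{"op": "step_arm", "data": {"plan": [{"offset": [0.1,0,-1.75],"rot": [0,0,0],"gripper": 0.5},{"offset": [0.45,0,-3.5],"rot": [0,0,0],"gripper": 0.5},{"offset": [1.0,0,-5.1],"rot": [0,0,0],"gripper": 0.5},{"offset": [1.8,0,-6.7],"rot": [0,0,0],"gripper": 0.5},{"offset": [2.75,0,-8.2],"rot": [0,0,0],"gripper": 0.5},{"offset": [3.9,0,-9.5],"rot": [0,0,0],"gripper": 0.5},{"offset": [5.2,0,-10.7],"rot": [0,0,0],"gripper": 0.5},{"offset": [6.7,0,-11.6],"rot": [0,0,0],"gripper": 0.5}]}}

```text
time_s: 3.0
eef_pos: [509.7, 11.2, 313.1]
ee_rot: [0.001, 0.994, 0.112, -0.001]
force: [-4.2, -8.2, -1.0]
grip_width: 0.156
grip_force: 33.5
```

Emit:
{"op": "step_arm", "data": {"plan": [{"offset": [1.6,0,-0.8],"rot": [0,0,0],"gripper": 0.5},{"offset": [3.2,0,-1.4],"rot": [0,0,0],"gripper": 0.5},{"offset": [4.9,0,-1.75],"rot": [0,0,0],"gripper": 0.5},{"offset": [6.7,0,-1.9],"rot": [0,0,0],"gripper": 0.5},{"offset": [8.4,0,-1.8],"rot": [0,0,0],"gripper": 0.5},{"offset": [10.1,0,-1.5],"rot": [0,0,0],"gripper": 0.5},{"offset": [11.8,0,-0.9],"rot": [0,0,0],"gripper": 0.5},{"offset": [11.8,0,-0.9],"rot": [0,0,0],"gripper": 3.5},{"offset": [11.8,0,-0.9],"rot": [0,0,0],"gripper": 5},{"offset": [11.8,0,-0.9],"rot": [0,0,0],"gripper": 5}]}}

```text
time_s: 4.0
eef_pos: [624.6, 38.6, 321.7]
ee_rot: [-0.0, 0.994, 0.112, 0.0]
force: [-0.2, -0.5, 0.5]
grip_width: 0.584
grip_force: 0.0
```

Emit:
{"op": "step_arm", "data": {"plan": [{"offset": [0,0,-5],"rot": [0,0,0],"gripper": 5},{"offset": [0,0,-8],"rot": [0,0,0],"gripper": 5},{"offset": [-10,20,-8],"rot": [0,0,0],"gripper": 5},{"offset": [-20,40,-8],"rot": [0,0,0],"gripper": 5},{"offset": [-20,40,-8],"rot": [0,0,0],"gripper": 5},{"offset": [-20,40,-8],"rot": [0,0,0],"gripper": 5},{"offset": [-20,40,-8],"rot": [0,0,0],"gripper": 5},{"offset": [-20,40,-8],"rot": [0,0,0],"gripper": 5},{"offset": [-20,40,-8],"rot": [0,0,0],"gripper": 5},{"offset": [-20,40,-8],"rot": [0,0,0],"gripper": 5},{"offset": [-20,40,-8],"rot": [0,0,0],"gripper": 5}]}}

```text
time_s: 5.1
eef_pos: [518.1, -397.7, 401.8]
ee_rot: [0.0, 0.994, 0.112, 0.0]
force: [1.5, 0.1, -0.6]
grip_width: 0.585
grip_force: 0.0
```

```bash
cat > comp.py <<'E'
from h import *
c=capture('top');save('top1',c);W=pts(c);z=W[...,2]
print('t',sense()['time_s'],sense()['eef_pos'])
def comp(name,m,mn=15):
    n,l,st,ce=cv2.connectedComponentsWithStats(m.astype(np.uint8))
    for i in range(1,n):
        if st[i,4]>mn:
            P=W[l==i];r=cv2.minAreaRect(P[:,:2].astype(np.float32))
            print(name,ce[i].round(),st[i,4],'mean',P.mean(0).round(1),'rect',np.round(r[0],1),np.round(r[1],1),round(r[2],1))
box=np.zeros(z.shape,bool);box[190:310,200:330]=1
for lo,hi in[(40,56),(98,112),(112,300)]: comp((lo,hi),box&(z>lo)&(z<hi),25)
box[:]=0;box[190:310,330:440]=1
comp('br',box&(z>145)&(z<170))
E
python3 comp.py
```

```text
t 5.15 [ 515.54366016 -403.98962951  400.23838816]
(40, 56) [293. 232.] 40 mean [568.  -72.1  49.4] rect [568.  -72.3] [ 9.9 35.7] 12.4
(40, 56) [261. 239.] 40 mean [546.7  21.   49.5] rect [546.8  20.7] [ 9.3 34.1] 12.3
(40, 56) [230. 245.] 42 mean [525.7 112.6  49.3] rect [525.8 112.4] [ 9.9 34.7] 12.3
(98, 112) [296. 244.] 142 mean [534.5 -79.9 105.2] rect [534.6 -79.7] [37.6 31.6] 13.3
(98, 112) [263. 251.] 144 mean [513.3  12.7 105.7] rect [513.3  12.4] [37.4 31.6] 11.6
(98, 112) [231. 258.] 150 mean [492.1 104.9 105.8] rect [492.  105.6] [37.8 32.4] 13.6
(112, 300) [254. 219.] 1111 mean [598.6  32.4 208.8] rect [604.1  33.6] [ 84.5 273.5] 13.0
br [379. 246.] 309 mean [ 533.  -304.7  158.4] rect [ 532.9 -305.5] [44.8 50. ] 66.6
br [407. 259.] 238 mean [ 500.6 -381.6  158.1] rect [ 499.1 -383.9] [37.7 50.7] 64.7
```

```bash
python3 - <<'E'
from h import *
print(sense()['eef_pos'],sense()['joints'].round(2) if hasattr(sense()['joints'],'round') else sense()['joints'])
go([(496.9,-387.3,300),(496.9,-387.3,196)],-23.6)
E
```

```text
[ 515.54366016 -403.98962951  400.23838816] [-0.84  0.59  0.83 -0.    1.71  0.51]
(496.9, -387.3, 300) off [-1.44, -2.05, 10.02] rot [0.1, 0.1, 36.1]
(496.9, -387.3, 196) off [-1.42, -2.06, 20.42] rot [0.1, 0.1, 36.1]
```

Emit:
{"op": "step_arm", "data": {"plan": [{"offset": [-1.5,-1.5,3],"rot": [0,0,8],"gripper": 6.2},{"offset": [-1.5,-1.5,6],"rot": [0,0,16],"gripper": 6.2},{"offset": [-1.5,-1.5,9],"rot": [0,0,24],"gripper": 6.2},{"offset": [-1.5,-1.5,12],"rot": [0,0,32],"gripper": 6.2},{"offset": [-1.5,-1.5,14],"rot": [0,0,36.5],"gripper": 6.2},{"offset": [-1.5,-1.5,14],"rot": [0,0,36.5],"gripper": 6.2},{"offset": [-1.5,-1.5,14],"rot": [0,0,36.5],"gripper": 6.2},{"offset": [-1.5,-1.5,14],"rot": [0,0,36.5],"gripper": 6.2}]}}

```text
time_s: 5.95
eef_pos: [501.8, -385.0, 262.9]
ee_rot: [0.001, 0.979, -0.204, 0.001]
force: [-0.5, 0.8, -0.1]
grip_width: 0.727
grip_force: 0.0
```

```bash
python3 - <<'E'
from h import *
s=sense();print(s['eef_pos'])
go([(496.9,-387.3,196)],-23.6)
c=capture('wrist');save('w0',c);print(c['vertical_fov'],c['cx'],c['cy'],np.round(c['mount'],3))
E
```

```text
[ 501.76437835 -384.98460409  262.87306076]
(496.9, -387.3, 196) off [-0.37, 0.4, 6.69] rot [0.1, -0.2, 0.1]
65.70646984690485 274.4014441797051 209.18095496295106 [[ 1.0000e-03 -9.6000e-01 -2.8100e-01  7.0187e+01]
 [ 1.0000e+00  1.0000e-03 -0.0000e+00  1.4840e+00]
 [ 0.0000e+00 -2.8100e-01  9.6000e-01 -6.9940e+01]
 [ 0.0000e+00  0.0000e+00  0.0000e+00  1.0000e+00]]
```

View pics/w0.png

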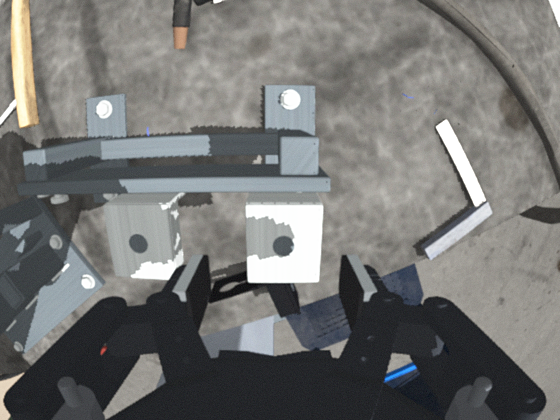

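The wrist view shows the bracket's bright shelf at (284,243), with its centre mark at (284,246), between the fingers at columns 205 and 345. It fits, so I descend and grip.

Emit:
{"op": "step_arm", "data": {"plan": [{"offset": [-0.4,0.4,1.5],"rot": [0,0,0],"gripper": 6.2},{"offset": [-0.4,0.4,3.5],"rot": [0,0,0],"gripper": 6.2},{"offset": [-0.4,0.4,5.5],"rot": [0,0,0],"gripper": 6.2},{"offset": [-0.4,0.4,6.7],"rot": [0,0,0],"gripper": 6.2},{"offset": [-0.4,0.4,6.7],"rot": [0,0,0],"gripper": 6.2},{"offset": [-0.4,0.4,6.7],"rot": [0,0,0],"gripper": 6.2},{"offset": [-0.4,0.4,6.7],"rot": [0,0,0],"gripper": 5.2}], "squeeze": 90}}

```text
time_s: 6.7
eef_pos: [496.6, -387.2, 195.3]
ee_rot: [0.001, 0.979, -0.204, 0.001]
force: [0.5, 0.9, -0.2]
grip_width: 0.612
grip_force: 0.0
```

Emit:
{"op": "step_arm", "data": {"plan": [{"offset": [0,0,0],"rot": [0,0,0],"gripper": 4.8},{"offset": [0,0,0],"rot": [0,0,0],"gripper": 4.5},{"offset": [0,0,0],"rot": [0,0,0],"gripper": 4},{"offset": [0,0,0],"rot": [0,0,0],"gripper": 3.5},{"offset": [0,0,0],"rot": [0,0,0],"gripper": 3.5},{"offset": [0,0,0],"rot": [0,0,0],"gripper": 3.5}]}}

```text
time_s: 7.3
eef_pos: [496.4, -386.8, 194.6]
ee_rot: [0.0, 0.979, -0.204, 0.0]
force: [-1.4, 1.8, 6.8]
grip_width: 0.502
grip_force: 90.6
```

```bash
python3 - <<'E'
from h import *
s=sense();print(s['eef_pos'],s['force'],s['grip_width'],s['grip_force'],pose(s)[1].round(3))
c=capture('scene');save('s1',c)
cv2.imwrite('pics/s1c.png',cv2.cvtColor(cv2.resize(c['color'][120:230,270:430],None,fx=4,fy=4,interpolation=cv2.INTER_CUBIC),cv2.COLOR_RGB2BGR))
E
```

```text
[ 496.38512165 -386.84079921  194.60311503] [-1.38962178  1.78231753  6.83583968] 0.501859375202492 90.62181562185287 [[ 0.917 -0.4    0.001]
 [-0.4   -0.917 -0.001]
 [ 0.001  0.    -1.   ]]
```

View pics/s1c.png

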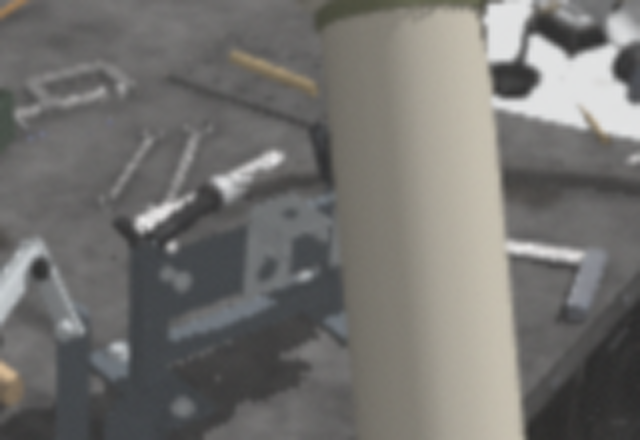

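Arm occludes that view, but the width (~43 mm) confirms the grip. Next I lift 23 mm and draw it off.

Emit:
{"op": "step_arm", "data": {"plan": [{"offset": [0,0,-0.8],"rot": [0,0,0],"gripper": 3.5},{"offset": [0,0,-1.6],"rot": [0,0,0],"gripper": 3.5},{"offset": [0,0,-2.3],"rot": [0,0,0],"gripper": 3.5},{"offset": [0,0,-2.3],"rot": [0,0,0],"gripper": 3.5},{"offset": [0,0,-2.3],"rot": [0,0,0],"gripper": 3.5}]}}

```text
time_s: 7.85
eef_pos: [496.2, -386.8, 216.8]
ee_rot: [-0.0, 0.979, -0.204, 0.0]
force: [0.3, -0.4, -2.6]
grip_width: 0.5
grip_force: 91.5
```

Emit:
{"op": "step_arm", "data": {"plan": [{"offset": [-0.5,0,0],"rot": [0,0,0],"gripper": 3.5},{"offset": [-1.0,0,0],"rot": [0,0,0],"gripper": 3.5},{"offset": [-1.0,0,0],"rot": [0,0,0],"gripper": 3.5}]}}

```text
time_s: 8.15
eef_pos: [486.5, -382.6, 216.7]
ee_rot: [-0.0, 0.979, -0.204, -0.0]
force: [0.1, 0.4, -2.7]
grip_width: 0.504
grip_force: 91.5
```

Emit:
{"op": "step_arm", "data": {"plan": [{"offset": [-1.5,0,0],"rot": [0,0,0],"gripper": 3.5},{"offset": [-3.5,0,0],"rot": [0,0,0],"gripper": 3.5},{"offset": [-4,0,-3],"rot": [0,0,0],"gripper": 3.5},{"offset": [-4,0,-6],"rot": [0,0,0],"gripper": 3.5},{"offset": [-4,0,-9],"rot": [0,0,0],"gripper": 3.5},{"offset": [-4,0,-9],"rot": [0,0,0],"gripper": 3.5},{"offset": [-4,0,-9],"rot": [0,0,0],"gripper": 3.5}]}}

```text
time_s: 8.85
eef_pos: [450.3, -366.7, 306.4]
ee_rot: [-0.0, 0.979, -0.204, -0.0]
force: [0.6, -0.0, -3.5]
grip_width: 0.499
grip_force: 92.5
```

```bash
python3 - <<'E'
from h import *
s=sense();print(s['eef_pos'],s['force'],s['grip_width'],s['grip_force'])
n=(535.5,-79.6)
go([(n[0],n[1],303),(n[0],n[1],260)],12.9)
c=capture('wrist');save('w1',c)
E
```

```text
[ 450.33049943 -366.72695088  306.36817029] [ 0.57231218 -0.04456353 -3.46652817] 0.4994096988926235 92.50639289617538
(535.5, -79.6, 303) off [-3.68, -29.72, 0.34] rot [-0.0, 0.0, -36.5]
(535.5, -79.6, 260) off [-3.68, -29.72, 4.64] rot [-0.0, 0.0, -36.5]
```

View pics/w1.png

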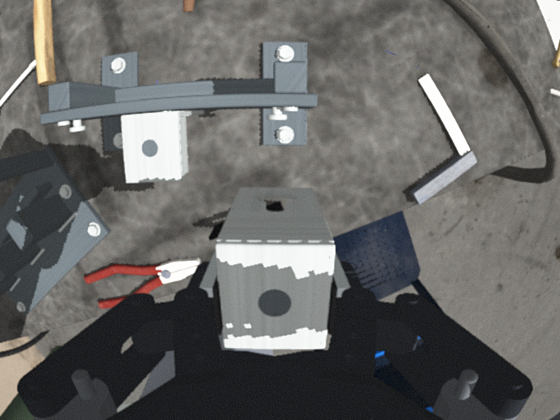

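The wrist view shows the bracket held square, with its shelf mark at (274,303) and the keyhole at (274,206). The other bracket stays at (153,148) and the pliers at (145,272).

```bash
cat >> h.py <<'E'
def wpts(c):
    h,w=c['depth'].shape; f=h/2/np.tan(np.radians(c['vertical_fov'])/2)
    u,v=np.meshgrid(np.arange(w),np.arange(h)); d=c['depth']
    x=(u-c['cx'])/f;y=(v-c['cy'])/f;r=np.hypot(x,y)+1e-9;t=np.tan(r)/r
    P=np.stack([x*t*d,y*t*d,d],-1);M=np.array(c['mount'])
    Q=P@M[:3,:3].T+M[:3,3];Q[d==0]=np.nan
    return Q
def shelf(c,lo=30,hi=50):
    Q=wpts(c);m=(Q[...,2]>lo)&(Q[...,2]<hi)&(abs(Q[...,1])<30)&(Q[...,0]>-35)
    m[:,:200]=0;m[:,350:]=0
    n,l,st,_=cv2.connectedComponentsWithStats(cv2.erode(m.astype(np.uint8),np.ones((3,3))))
    i=1+np.argmax(st[1:,4]);P=Q[l==i]
    A=np.c_[P[:,:2],np.ones(len(P))];k=np.linalg.lstsq(A,P[:,2],rcond=None)[0]
    print('shelf n',len(P),'rows',np.where(l==i)[0].min(),np.where(l==i)[0].max(),'x',np.percentile(P[:,0],[1,99]).round(1),'y',np.percentile(P[:,1],[1,99]).round(1),'tilt deg',np.degrees(k[:2]).round(2),'z0',k[2].round(1),'rect',cv2.minAreaRect(P[:,:2].astype(np.float32)))
E
python3 - <<'E'
from h import *
c=capture('wrist');Q=wpts(c)
for p in[(274,303),(230,260),(320,260),(274,243),(274,345)]:print(p,Q[p[1],p[0]].round(1))
shelf(c)
E
```

```text
(274, 303) [ 0.5  1.3 38.1]
(230, 260) [ 19.5 -14.8  37.3]
(320, 260) [19.3 18.2 37.6]
(274, 243) [25.5  1.3 39.2]
(274, 345) [-21.3   1.3  38.2]
shelf n 13263 rows 233 347 x [-22.4  25.9] y [-23.6  25.9] tilt deg [ 1.66 -0.39] z0 38.2 rect ((1.312164306640625, -0.003009796142578125), (50.4188232421875, 58.60432815551758), 0.3539718687534332)
```

Emit:
{"op": "step_arm", "data": {"plan": [{"offset": [-1,-4,0],"rot": [0,0,0],"gripper": 3.5},{"offset": [-2,-8,0],"rot": [0,0,-6],"gripper": 3.5},{"offset": [-2.5,-12,0],"rot": [0,0,-12],"gripper": 3.5},{"offset": [-3,-16,0],"rot": [0,0,-18],"gripper": 3.5},{"offset": [-3.5,-20,0],"rot": [0,0,-24],"gripper": 3.5},{"offset": [-3.7,-24,0],"rot": [0,0,-30],"gripper": 3.5},{"offset": [-3.7,-27.5,0],"rot": [0,0,-35],"gripper": 3.5},{"offset": [-3.7,-29.7,1],"rot": [0,0,-36.5],"gripper": 3.5},{"offset": [-3.7,-29.7,2.5],"rot": [0,0,-36.5],"gripper": 3.5},{"offset": [-3.7,-29.7,4],"rot": [0,0,-36.5],"gripper": 3.5},{"offset": [-3.7,-29.7,4],"rot": [0,0,-36.5],"gripper": 3.5},{"offset": [-3.7,-29.7,4],"rot": [0,0,-36.5],"gripper": 3.5}]}}

```text
time_s: 10.15
eef_pos: [535.3, -79.9, 266.5]
ee_rot: [-0.0, 0.994, 0.112, -0.001]
force: [0.2, 0.0, -2.3]
grip_width: 0.503
grip_force: 92.5
```

```bash
python3 - <<'E'
from h import *
s=sense();print(s['eef_pos'],s['force'],s['grip_width'],s['grip_force'])
go([(535.5,-79.6,240)],12.9)
c=capture('wrist');save('w2',c);shelf(c)
# upright tops/stops in world via wrist
p,Rm=pose(s);W=wpts(c)@Rm.T+p
z=W[...,2]
for lo,hi in[(40,56),(98,112)]:
    m=((z>lo)&(z<hi)).astype(np.uint8)
    n,l,st,ce=cv2.connectedComponentsWithStats(m)
    for i in range(1,n):
        if st[i,4]>150:
            P=W[l==i];r=cv2.minAreaRect(P[:,:2].astype(np.float32));print(lo,ce[i].round(),st[i,4],P.mean(0).round(1),np.round(r[0],1),np.round(r[1],1),round(r[2],1))
c=capture('top');save('t2',c);W=pts(c);z=W[...,2]
cv2.imwrite('pics/t2c.png',cv2.cvtColor(cv2.resize(c['color'][200:310,200:350],None,fx=4,fy=4,interpolation=cv2.INTER_CUBIC),cv2.COLOR_RGB2BGR))
E
```

```text
[535.25428305 -79.86582983 266.47405075] [ 0.15826029  0.02196099 -2.29576744] 0.5033600025587442 92.49470829963684
(535.5, -79.6, 240) off [0.03, -0.02, 2.65] rot [-0.0, 0.1, 0.0]
shelf n 13127 rows 232 347 x [-23.   25.3] y [-24.2  25.3] tilt deg [ 1.67 -0.38] z0 38.2 rect ((0.6878871917724609, 0.2970561981201172), (50.22755432128906, 55.5567626953125), 0.045461416244506836)
40 [36.  7.] 267 [687.8 227.1  41.5] [691.4 233.2] [57.6 13.4] 64.8
40 [439. 144.] 180 [ 620.4 -223.5   47.9] [ 620.7 -224.1] [ 7.8 25.8] 82.5
40 [276. 157.] 473 [568.4 -73.5  47.2] [568.1 -73.6] [ 9.6 35.1] 13.2
40 [174. 158.] 407 [547.2  17.9  47.2] [546.7  18.7] [ 9.8 35.9] 11.8
40 [ 89. 163.] 318 [526.2 109.   47. ] [525.4 111.4] [ 9.8 37.5] 12.7
40 [185. 189.] 278 [521.3   2.   48.3] [521.8   3.6] [49.4 23.3] 51.8
40 [100. 193.] 353 [498.   91.9  48.1] [501.   95.7] [48.1 24. ] 51.5
98 [ 23. 144.] 282 [545.8 151.3 105.3] [546.  151.2] [26.   4.3] 13.6
98 [465. 158.] 423 [ 613.2 -220.4  104.9] [ 608.4 -221.3] [44.3 28.1] 14.0
98 [157. 211.] 1725 [514.7   9.5 103.8] [512.9  11. ] [38.7 32.6] 12.8
98 [ 63. 211.] 1169 [493.7 100.4 103.6] [492.  102.9] [38.5 32.3] 14.5
98 [500. 220.] 253 [ 572.2 -280.4  105.3] [ 573.1 -277.8] [72.   5.3] 63.8
98 [276. 204.] 299 [541.3 -79.8 105. ] [540.9 -80.5] [10.4 24.3] 12.0
```

View pics/w2.png

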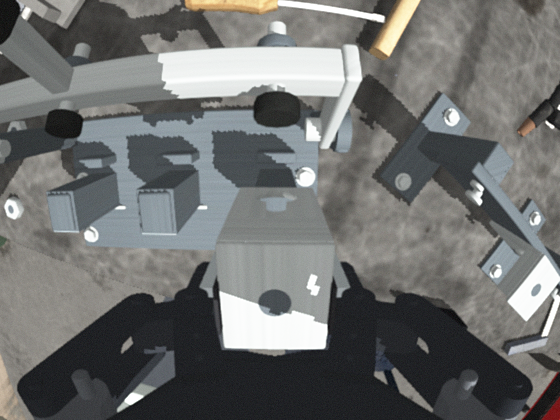

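The wrist view shows the bracket over the -y upright and the free uprights at (68,205) and (160,205). The bar is well back. Next I check whether the 1.7° shelf tilt is real or camera bias.

```bash
python3 - <<'E'
from h import *
s=sense();p,Rm=pose(s);c=capture('wrist');W=wpts(c)@Rm.T+p;Q=wpts(c)
def fit(m,n):
    P=W[m];P=P[np.isfinite(P).all(1)];k=np.linalg.lstsq(np.c_[P[:,:2]-P[:,:2].mean(0),np.ones(len(P))],P[:,2],rcond=None)[0]
    print(n,len(P),P.mean(0).round(1),np.degrees(k[:2]).round(2))
z=W[...,2]
fit((abs(z-12)<6)&(W[...,0]<560)&(W[...,0]>480)&(W[...,1]<120)&(W[...,1]>-100),'base')
fit((abs(z)<8),'bench')
m=np.zeros(z.shape,bool);m[255:340,230:320]=1
fit(m,'shelf')
E
```

```text
base 7522 [530.   20.7  12.1] [-0.23  0.05]
bench 84801 [ 5.975e+02 -1.657e+02  2.000e-01] [-0.04 -0.02]
shelf 7621 [537.6 -80.2 229.3] [ 1.65 -0.17]
```

Emit:
{"op": "step_arm", "data": {"plan": [{"offset": [0.05,0,1],"rot": [0,-1.5,0],"gripper": 3.5},{"offset": [0.05,0,3],"rot": [0,-1.5,0],"gripper": 3.5},{"offset": [0.05,0,4.5],"rot": [0,-1.5,0],"gripper": 3.5},{"offset": [0.05,0,6],"rot": [0,-1.5,0],"gripper": 3.5},{"offset": [0.05,0,7.5],"rot": [0,-1.5,0],"gripper": 3.5},{"offset": [0.05,0,9],"rot": [0,-1.5,0],"gripper": 3.5},{"offset": [0.05,0,9],"rot": [0,-1.5,0],"gripper": 3.5},{"offset": [0.05,0,9],"rot": [0,-1.5,0],"gripper": 3.5}]}}

```text
time_s: 11.1
eef_pos: [536.0, -79.8, 177.0]
ee_rot: [0.002, 0.994, 0.113, -0.013]
force: [0.6, 0.8, -3.3]
grip_width: 0.505
grip_force: 92.5
```

```bash
python3 - <<'E'
from h import *
s=sense();p,Rm=pose(s);print(p,np.round(s['force'],1),s['grip_width'],Rm.round(3));c=capture('wrist');save('w3',c);W=wpts(c)@Rm.T+p
m=np.zeros(W.shape[:2],bool);m[255:340,230:320]=1
P=W[m];k=np.linalg.lstsq(np.c_[P[:,:2]-P[:,:2].mean(0),np.ones(len(P))],P[:,2],rcond=None)[0]
print(P.mean(0).round(1),np.degrees(k[:2]).round(2))
c=capture('scene');save('s2',c)
im=np.concatenate([cv2.resize(c['color'][180:310,220:350],(480,480)),cv2.resize(capture('wrist')['color'][100:350,170:390],(422,480))],1)[:, :800]
cv2.imwrite('pics/m3.png',im[...,::-1])
E
```

```text
[535.98315684 -79.7517219  177.00156549] [ 0.6  0.8 -3.3] 0.5048737883029475 [[ 0.974  0.224 -0.026]
 [ 0.224 -0.975 -0.006]
 [-0.027 -0.    -1.   ]]
 ** On entry to DLASCL parameter number  4 had an illegal value
 ** On entry to DLASCL parameter number  4 had an illegal valueTraceback (most recent call last):
  File "<stdin>", line 4, in <module>
    x, resids, rank, s = _umath_linalg.lstsq(a, b, rcond,
                         ~~~~~~~~~~~~~~~~~~~^^^^^^^^^^^^^
                                             signature=signature)
                                             ^^^^^^^^^^^^^^^^^^^^
    raise LinAlgError("SVD did not converge in Linear Least Squares")
numpy.linalg.LinAlgError: SVD did not converge in Linear Least Squares
```

Free so far. Continue down in two stages.

Emit:
{"op": "step_arm", "data": {"plan": [{"offset": [0,0,0.5],"rot": [0,0,0],"gripper": 3.5},{"offset": [0,0,1.0],"rot": [0,0,0],"gripper": 3.5},{"offset": [0,0,1.5],"rot": [0,0,0],"gripper": 3.5},{"offset": [0,0,1.7],"rot": [0,0,0],"gripper": 3.5},{"offset": [0,0,1.7],"rot": [0,0,0],"gripper": 3.5}]}}

```text
time_s: 11.65
eef_pos: [535.3, -79.8, 159.5]
ee_rot: [0.001, 0.994, 0.112, -0.013]
force: [0.1, 0.3, -2.7]
grip_width: 0.503
grip_force: 92.5
```

Emit:
{"op": "step_arm", "data": {"plan": [{"offset": [0,0,0.4],"rot": [0,0,0],"gripper": 3.5},{"offset": [0,0,0.8],"rot": [0,0,0],"gripper": 3.5},{"offset": [0,0,1.1],"rot": [0,0,0],"gripper": 3.5},{"offset": [0,0,1.25],"rot": [0,0,0],"gripper": 3.5},{"offset": [0,0,1.25],"rot": [0,0,0],"gripper": 3.5}]}}

```text
time_s: 12.15
eef_pos: [535.1, -79.9, 147.4]
ee_rot: [0.001, 0.994, 0.112, -0.013]
force: [0.2, -0.9, -3.1]
grip_width: 0.501
grip_force: 92.7
```

Emit:
{"op": "step_arm", "data": {"plan": [{"offset": [0,0,0.1],"rot": [0,0,0],"gripper": 3.5},{"offset": [0,0,0.1],"rot": [0,0,0],"gripper": 4.6},{"offset": [0,0,0.1],"rot": [0,0,0],"gripper": 5.2},{"offset": [0,0,0.1],"rot": [0,0,0],"gripper": 6},{"offset": [0,0,0.1],"rot": [0,0,0],"gripper": 6},{"offset": [0,0,-3],"rot": [0,0,0],"gripper": 6},{"offset": [0,0,-7],"rot": [0,0,0],"gripper": 6},{"offset": [0,0,-11],"rot": [0,1.5,0],"gripper": 6},{"offset": [0,0,-13],"rot": [0,1.5,0],"gripper": 6},{"offset": [0,0,-13],"rot": [0,1.5,0],"gripper": 6}]}}

```text
time_s: 13.15
eef_pos: [539.1, -79.4, 280.4]
ee_rot: [0.001, 0.994, 0.112, 0.003]
force: [0.0, 0.2, -0.6]
grip_width: 0.702
grip_force: 0.0
```

```bash
python3 - <<'E'
from h import *
s=sense();p,Rm=pose(s);print(s['time_s'],p,np.round(s['force'],1))
go([(532.8,-305.3,264)],-23.6)
c=capture('wrist');save('w4',c);W=wpts(c)@Rm.T+p
m=(abs(W[...,2]-109)<9)&(abs(W[...,0]-535)<35)&(abs(W[...,1]+80)<35)
P=W[m];k=np.linalg.lstsq(np.c_[P[:,:2]-P[:,:2].mean(0),np.ones(len(P))],P[:,2],rcond=None)[0]
print(len(P),P.mean(0).round(1),np.degrees(k[:2]).round(2),np.percentile(P[:,2],[2,50,98]),cv2.minAreaRect(P[:,:2].astype(np.float32)))
E
```

```text
13.15 [539.12231558 -79.36636058 280.39536226] [ 0.   0.2 -0.6]
(532.8, -305.3, 264) off [-5.68, 21.87, 1.68] rot [0.1, -0.3, 36.5]
3563 [535.6 -80.3 108.8] [-1.18 -0.22] [104.22236692 108.97117247 110.29237269] ((533.9500732421875, -80.75791931152344), (50.65763854980469, 44.155426025390625), 13.042730331420898)
```

View pics/w4.png

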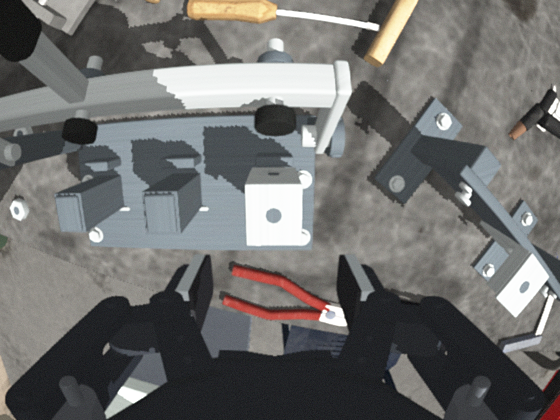

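The bracket is seated on the -y upright: shelf at (274,205) px, measured z 109 and centred at (534.5,-80). Next is the second bracket.

Emit:
{"op": "step_arm", "data": {"plan": [{"offset": [-1,4,0],"rot": [0,-0.3,4],"gripper": 6.2},{"offset": [-2,8,0],"rot": [0,-0.3,12],"gripper": 6.2},{"offset": [-3.5,12,0],"rot": [0,-0.3,20],"gripper": 6.2},{"offset": [-5,16,0],"rot": [0,-0.3,28],"gripper": 6.2},{"offset": [-5.7,20,1],"rot": [0,-0.3,36],"gripper": 6.2},{"offset": [-5.7,21.9,1.7],"rot": [0,-0.3,36.5],"gripper": 6.2},{"offset": [-5.7,21.9,1.7],"rot": [0,-0.3,36.5],"gripper": 6.2},{"offset": [-5.7,21.9,1.7],"rot": [0,-0.3,36.5],"gripper": 6.2},{"offset": [-5.7,21.9,1.7],"rot": [0,-0.3,36.5],"gripper": 6.2}]}}

```text
time_s: 14.1
eef_pos: [531.9, -304.3, 260.1]
ee_rot: [0.0, 0.979, -0.204, -0.003]
force: [-0.5, 0.1, -0.2]
grip_width: 0.729
grip_force: 0.0
```

```bash
python3 - <<'E'
from h import *
go([(532.8,-305.3,196)],-23.6)
s=sense();p,Rm=pose(s);W=wpts(capture('wrist'))@Rm.T+p
P=W[(abs(W[...,2]-158)<6)&(abs(W[...,0]-533)<35)&(abs(W[...,1]+305)<35)]
print(len(P),P.mean(0),cv2.minAreaRect(P[:,:2].astype(np.float32)))
E
```

```text
(532.8, -305.3, 196) off [0.16, 0.05, 6.41] rot [0.1, 0.3, 0.1]
6291 [ 534.0963574  -308.14136285  156.91128308] ((532.1552124023438, -307.43328857421875), (44.522518157958984, 51.035640716552734), 66.20043182373047)
```

Emit:
{"op": "step_arm", "data": {"plan": [{"offset": [0.15,0.1,1.5],"rot": [0,0.2,0],"gripper": 6.2},{"offset": [0.15,0.1,3.5],"rot": [0,0.2,0],"gripper": 6.2},{"offset": [0.15,0.1,5.4],"rot": [0,0.2,0],"gripper": 6.2},{"offset": [0.15,0.1,6.4],"rot": [0,0.2,0],"gripper": 6.2},{"offset": [0.15,0.1,6.4],"rot": [0,0.2,0],"gripper": 6.2},{"offset": [0.15,0.1,6.4],"rot": [0,0.2,0],"gripper": 5.2},{"offset": [0.15,0.1,6.4],"rot": [0,0.2,0],"gripper": 4.7},{"offset": [0.15,0.1,6.4],"rot": [0,0.2,0],"gripper": 4.4},{"offset": [0.15,0.1,6.4],"rot": [0,0.2,0],"gripper": 4},{"offset": [0.15,0.1,6.4],"rot": [0,0.2,0],"gripper": 3.5},{"offset": [0.15,0.1,6.4],"rot": [0,0.2,0],"gripper": 3.5},{"offset": [0.15,0.1,6.4],"rot": [0,0.2,0],"gripper": 3.5}], "squeeze": 90}}

```text
time_s: 15.35
eef_pos: [532.7, -307.0, 197.4]
ee_rot: [0.001, 0.979, -0.204, -0.0]
force: [-1.7, 1.7, 6.6]
grip_width: 0.5
grip_force: 90.4
```

Emit:
{"op": "step_arm", "data": {"plan": [{"offset": [0,0,-0.8],"rot": [0,0,0],"gripper": 3.5},{"offset": [0,0,-1.6],"rot": [0,0,0],"gripper": 3.5},{"offset": [0,0,-2.3],"rot": [0,0,0],"gripper": 3.5},{"offset": [0,0,-2.3],"rot": [0,0,0],"gripper": 3.5},{"offset": [0,0,-2.3],"rot": [0,0,0],"gripper": 3.5}]}}

```text
time_s: 15.85
eef_pos: [532.5, -306.8, 219.3]
ee_rot: [0.001, 0.979, -0.204, -0.001]
force: [-0.3, -0.2, -2.1]
grip_width: 0.504
grip_force: 91.3
```

Emit:
{"op": "step_arm", "data": {"plan": [{"offset": [-0.5,0,0],"rot": [0,0,0],"gripper": 3.5},{"offset": [-1.0,0,0],"rot": [0,0,0],"gripper": 3.5},{"offset": [-1.0,0,0],"rot": [0,0,0],"gripper": 3.5}]}}

```text
time_s: 16.15
eef_pos: [522.8, -302.5, 219.2]
ee_rot: [0.0, 0.979, -0.204, -0.001]
force: [-0.2, -0.0, -2.1]
grip_width: 0.499
grip_force: 91.3
```

Emit:
{"op": "step_arm", "data": {"plan": [{"offset": [-1.5,0,0],"rot": [0,0,0],"gripper": 3.5},{"offset": [-3.5,0,0],"rot": [0,0,0],"gripper": 3.5},{"offset": [-4,0,-3],"rot": [0,0,0],"gripper": 3.5},{"offset": [-4,0,-6],"rot": [0,0,0],"gripper": 3.5},{"offset": [-4,0,-9],"rot": [0,0,0],"gripper": 3.5},{"offset": [-4,0,-9],"rot": [0,0,0],"gripper": 3.5},{"offset": [-4,0,-9],"rot": [0,0,0],"gripper": 3.5}]}}

```text
time_s: 16.85
eef_pos: [486.8, -286.6, 309.2]
ee_rot: [0.001, 0.979, -0.204, -0.001]
force: [-0.2, 0.5, -3.4]
grip_width: 0.5
grip_force: 92.1
```

```bash
cat > held.py <<'E'
from h import *
import sys
s=sense();p,Rm=pose(s);print(s['time_s'],p,np.round(s['force'],1),s['grip_width'])
c=capture('wrist');Q=wpts(c);W=Q@Rm.T+p
for X in(Q,W):
    P=X[255:340,230:320].reshape(-1,3);P=P[np.isfinite(P).all(1)];k=np.linalg.lstsq(np.c_[P[:,:2]-P[:,:2].mean(0),np.ones(len(P))],P[:,2],rcond=None)[0]
    print(P.mean(0).round(1),np.degrees(k[:2]).round(2))
g=cv2.cvtColor(c['color'],cv2.COLOR_RGB2GRAY)
print('mark region',[Q[r,274].round(1).tolist() for r in(235,240,245,300,345,350)])
shelf(c)
E
python3 held.py; python3 -c "
from h import *
go([(514.3,12.8,305)],12.9)"
```

```text
16.85 [ 486.7567144  -286.64419823  309.19387471] [-0.2  0.5 -3.4] 0.49977659259975454
[ 0.9  1.5 40.8] [-1.25  0.52]
[ 486.9 -288.4  268.4] [ 1.25 -0.09]
mark region [[24.6, 1.3, 49.8], [24.5, 1.3, 44.7], [24.5, 1.3, 39.9], [0.2, 1.3, 40.8], [-24.0, 1.3, 41.4], [-419.1, 0.6, 490.7]]
shelf n 12579 rows 235 345 x [-23.4  25. ] y [-23.6  26.1] tilt deg [0.74 0.32] z0 40.6 rect ((0.13622283935546875, -0.05419921875), (57.95246124267578, 50.562339782714844), 89.91053771972656)
(514.3, 12.8, 305) off [-9.44, -28.54, 0.33] rot [0.0, 0.2, -36.5]
```

Emit:
{"op": "step_arm", "data": {"plan": [{"offset": [-2,-3,0],"rot": [0,0,0],"gripper": 3.5},{"offset": [-3.5,-6,0],"rot": [0,0,-5],"gripper": 3.5},{"offset": [-5,-10,0],"rot": [0,0,-10],"gripper": 3.5},{"offset": [-6.5,-14,0],"rot": [0,0,-16],"gripper": 3.5},{"offset": [-7.5,-18,0],"rot": [0,0,-22],"gripper": 3.5},{"offset": [-8.5,-22,0],"rot": [0,0,-28],"gripper": 3.5},{"offset": [-9.2,-25.5,0],"rot": [0,-0.6,-34],"gripper": 3.5},{"offset": [-9.4,-28.5,1],"rot": [0,-0.6,-36.5],"gripper": 3.5},{"offset": [-9.4,-28.5,3],"rot": [0,-1,-36.5],"gripper": 3.5},{"offset": [-9.4,-28.5,4],"rot": [0,-1,-36.5],"gripper": 3.5},{"offset": [-9.4,-28.5,4],"rot": [0,-1,-36.5],"gripper": 3.5},{"offset": [-9.4,-28.5,4],"rot": [0,-1,-36.5],"gripper": 3.5}]}}

```text
time_s: 18.1
eef_pos: [514.7, 11.5, 269.2]
ee_rot: [-0.001, 0.994, 0.112, -0.009]
force: [1.3, -0.1, -2.2]
grip_width: 0.502
grip_force: 92.1
```

```bash
python3 held.py; python3 -c "
from h import *
p,Rm=pose(sense());print(Rm.round(3),'top',(p+Rm@np.array([0.2,0,40.8])).round(1))
go([(514.3,12.8,185)],12.9)"
```

```text
18.1 [514.65588995  11.4666648  269.20035983] [ 1.3 -0.1 -2.2] 0.501647691589933
[ 0.3  0.6 40.8] [-1.25  0.48]
[514.3  11.  228.4] [0.02 0.79]
mark region [[24.1, 0.4, 49.4], [24.0, 0.4, 44.4], [23.2, 0.4, 41.4], [-0.4, 0.4, 40.8], [-25.0, 0.4, 41.9], [-407.3, -0.4, 476.8]]
shelf n 12713 rows 235 345 x [-23.9  24.3] y [-24.6  25.5] tilt deg [0.75 0.44] z0 40.6 rect ((-0.3244762420654297, 0.20994949340820312), (50.2601432800293, 55.703941345214844), 0.24429301917552948)
[[ 0.975  0.223 -0.018]
 [ 0.223 -0.975  0.001]
 [-0.018 -0.005 -1.   ]] top [514.2  11.5 228.8]
(514.3, 12.8, 185) off [0.13, -0.1, 8.46] rot [-0.3, 1.0, -0.0]
```

Emit:
{"op": "step_arm", "data": {"plan": [{"offset": [0.05,-0.05,1.5],"rot": [0,0,0],"gripper": 3.5},{"offset": [0.05,-0.05,3],"rot": [0,0,0],"gripper": 3.5},{"offset": [0.05,-0.05,4.5],"rot": [0,0,0],"gripper": 3.5},{"offset": [0.05,-0.05,6],"rot": [0,0,0],"gripper": 3.5},{"offset": [0.05,-0.05,7.5],"rot": [0,0,0],"gripper": 3.5},{"offset": [0.05,-0.05,8.4],"rot": [0,0,0],"gripper": 3.5},{"offset": [0.05,-0.05,8.4],"rot": [0,0,0],"gripper": 3.5},{"offset": [0.05,-0.05,8.4],"rot": [0,0,0],"gripper": 3.5},{"offset": [0.05,-0.05,8.4],"rot": [0,0,0],"gripper": 3.5}]}}

```text
time_s: 19.05
eef_pos: [513.8, 12.6, 186.0]
ee_rot: [-0.001, 0.994, 0.112, -0.009]
force: [0.5, 0.6, -1.8]
grip_width: 0.501
grip_force: 92.1
```

```bash
python3 -c "
from h import *
s=sense();p,Rm=pose(s);print(p.round(1),np.round(s['force'],1),Rm.round(3),'top',(p+Rm@np.array([0.0,0,40.8])).round(1))"
```

```text
[513.8  12.6 186. ] [ 0.5  0.6 -1.8] [[ 0.975  0.223 -0.017]
 [ 0.223 -0.975  0.   ]
 [-0.017 -0.004 -1.   ]] top [513.1  12.6 145.2]
```

Emit:
{"op": "step_arm", "data": {"plan": [{"offset": [0.1,0,0.6],"rot": [0,0,0],"gripper": 3.5},{"offset": [0.1,0,1.2],"rot": [0,0,0],"gripper": 3.5},{"offset": [0.1,0,1.8],"rot": [0,0,0],"gripper": 3.5},{"offset": [0.1,0,2.3],"rot": [0,0,0],"gripper": 3.5},{"offset": [0.1,0,2.3],"rot": [0,0,0],"gripper": 3.5}]}}

```text
time_s: 19.55
eef_pos: [513.6, 13.0, 161.2]
ee_rot: [-0.002, 0.994, 0.112, -0.01]
force: [-0.2, 0.3, -1.9]
grip_width: 0.497
grip_force: 92.1
```

Emit:
{"op": "step_arm", "data": {"plan": [{"offset": [0,0,0.5],"rot": [0,0,0],"gripper": 3.5},{"offset": [0,0,0.9],"rot": [0,0,0],"gripper": 3.5},{"offset": [0,0,1.15],"rot": [0,0,0],"gripper": 3.5},{"offset": [0,0,1.2],"rot": [0,0,0],"gripper": 3.5},{"offset": [0,0,1.2],"rot": [0,0,0],"gripper": 3.5},{"offset": [0,0,1.2],"rot": [0,0,0],"gripper": 3.5}]}}

```text
time_s: 20.15
eef_pos: [513.8, 12.9, 150.2]
ee_rot: [-0.001, 0.994, 0.112, -0.009]
force: [0.1, 0.9, -2.2]
grip_width: 0.502
grip_force: 92.1
```

Emit:
{"op": "step_arm", "data": {"plan": [{"offset": [0,0,0],"rot": [0,0,0],"gripper": 4.6},{"offset": [0,0,0],"rot": [0,0,0],"gripper": 5.2},{"offset": [0,0,0],"rot": [0,0,0],"gripper": 6},{"offset": [0,0,0],"rot": [0,0,0],"gripper": 6},{"offset": [0,0,-3],"rot": [0,0,0],"gripper": 6},{"offset": [0,0,-7],"rot": [0,0,0],"gripper": 6},{"offset": [0,0,-11],"rot": [0,1,0],"gripper": 6},{"offset": [-5,0,-13],"rot": [0,1,0],"gripper": 6},{"offset": [-7,0,-13],"rot": [0,1,0],"gripper": 6},{"offset": [-7,0,-13],"rot": [0,1,0],"gripper": 6},{"offset": [-7,0,-13],"rot": [0,1,0],"gripper": 6}]}}

```text
time_s: 21.25
eef_pos: [448.1, -2.9, 281.6]
ee_rot: [-0.002, 0.994, 0.112, -0.0]
force: [0.8, 0.4, 0.1]
grip_width: 0.703
grip_force: 0.0
```

```bash
python3 - <<'E'
from h import *
s=sense();p,Rm=pose(s);print(s['time_s'],p,np.round(s['force'],1))
c=capture('wrist');save('w5',c);W=wpts(c)@Rm.T+p
for a in[(514.3,12.8),(535.5,-79.6)]:
    P=W[(abs(W[...,2]-109)<3.5)&(abs(W[...,0]-a[0])<35)&(abs(W[...,1]-a[1])<35)]
    print(len(P),P.mean(0).round(1),np.percentile(P[:,2],[2,50,98]).round(1),cv2.minAreaRect(P[:,:2].astype(np.float32)))
E
```

```text
21.25 [448.14924153  -2.86462218 281.64313325] [0.8 0.4 0.1]
3893 [512.   12.3 108.9] [107.4 108.9 110.4] ((511.91436767578125, 12.090425491333008), (49.837894439697266, 43.880165100097656), 12.348066329956055)
3307 [534.2 -79.2 108.8] [107.2 108.9 110.3] ((534.4466552734375, -80.50237274169922), (49.9313850402832, 45.078590393066406), 12.95730972290039)
```

View pics/w5.png

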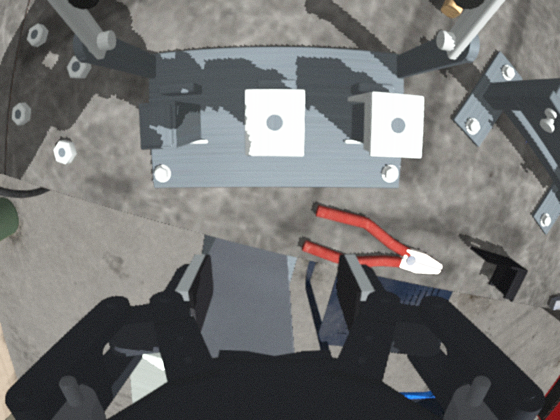

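Both brackets are seated: shelves at (275,122) and (395,125) px, tops at 109. Four bosses are visible at the left edge. Next I move over to them.

```bash
python3 -c "
from h import *
go([(420,255,260)],12.9)"
```

```text
(420, 255, 260) off [2.98, -25.75, 2.26] rot [-0.3, 0.0, 0.0]
```

Emit:
{"op": "step_arm", "data": {"plan": [{"offset": [1,-5,0],"rot": [0,0,0],"gripper": 6},{"offset": [2,-10,0],"rot": [0,0,0],"gripper": 6},{"offset": [3,-15,0],"rot": [0,0,0],"gripper": 6},{"offset": [3,-20,1],"rot": [0,0,0],"gripper": 6},{"offset": [3,-25.7,2.3],"rot": [-0.2,0,0],"gripper": 6},{"offset": [3,-25.7,2.3],"rot": [-0.2,0,0],"gripper": 6},{"offset": [3,-25.7,2.3],"rot": [-0.2,0,0],"gripper": 6},{"offset": [3,-25.7,2.3],"rot": [-0.2,0,0],"gripper": 6},{"offset": [3,-25.7,2.3],"rot": [-0.2,0,0],"gripper": 6}]}}

```text
time_s: 22.2
eef_pos: [420.5, 253.4, 259.8]
ee_rot: [-0.001, 0.994, 0.112, -0.0]
force: [0.1, 0.1, -0.3]
grip_width: 0.703
grip_force: 0.0
```

```bash
cat > boss.py <<'E'
from h import *
def bosses(name,vis=True):
    s=sense();p,Rm=pose(s);c=capture('wrist');save(name,c);W=wpts(c)@Rm.T+p;z=W[...,2]
    m=((z>9)&(z<20)&(W[...,1]>190)).astype(np.uint8)
    n,l,st,ce=cv2.connectedComponentsWithStats(m)
    print(s['time_s'],p.round(1))
    for i in range(1,n):
        if st[i,4]>100:
            P=W[l==i];zt=np.median(P[:,2]);h=cv2.convexHull(P[abs(P[:,2]-zt)<2.5][:,:2].astype(np.float32))[:,0]
            a=np.arange(0,60,0.5)
            # flat normals at a, a+60, a+120: minimise summed widths
            wd=[sum(np.ptp(h@np.array([np.cos(t),np.sin(t)])) for t in np.radians([x,x+60,x+120])) for x in a]
            k=a[np.argmin(wd)]
            ax=[np.array([np.cos(t),np.sin(t)]) for t in np.radians([k,k+60,k+120])]
            mids=[((h@u).max()+(h@u).min())/2 for u in ax]
            ctr=np.linalg.lstsq(np.array(ax),np.array(mids),rcond=None)[0]
            print(ce[i].round(),st[i,4],'ctr',ctr.round(1),'ztop',zt.round(1),'flat normal deg',k,'widths',[np.ptp(h@u).round(1) for u in ax])
if __name__=='__main__':
    import sys;bosses(sys.argv[1])
E
python3 boss.py w6
```

```text
22.2 [420.5 253.4 259.8]
[225.  19.] 579 ctr [575.8 338.4] ztop 13.8 flat normal deg 24.5 widths [np.float64(26.1), np.float64(26.5), np.float64(26.2)]
[298.  72.] 604 ctr [536.7 256.3] ztop 13.9 flat normal deg 4.5 widths [np.float64(25.6), np.float64(26.4), np.float64(26.1)]
[195. 119.] 596 ctr [470.4 345.3] ztop 13.9 flat normal deg 31.5 widths [np.float64(26.0), np.float64(27.1), np.float64(26.2)]
[  3. 156.] 109 ctr [389.5 605.3] ztop 13.0 flat normal deg 33.0 widths [np.float64(22.8), np.float64(10.3), np.float64(20.4)]
[270. 174.] 602 ctr [432.  259.9] ztop 13.9 flat normal deg 56.5 widths [np.float64(26.1), np.float64(25.9), np.float64(26.4)]
```

View pics/w6.png

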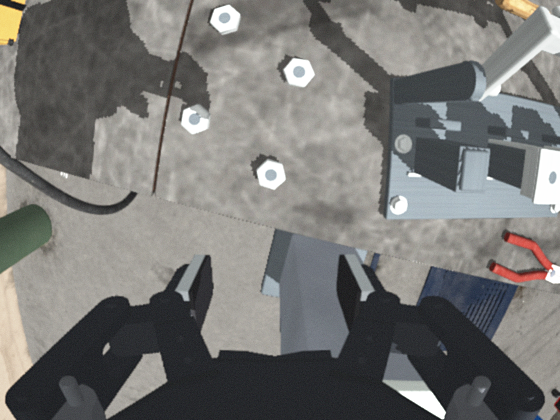

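Four bosses show at (225,19), (298,72), (195,119) and (270,174) px, all alike. I take the two nearest the jig and robot: (270,174) at world (432,261) and (298,72) at world (537,257).

```bash
python3 -c "
from h import *
go([(432.4,261.2,130),(432.4,261.2,75)],26.5)"
```

```text
(432.4, 261.2, 130) off [1.34, -0.48, 12.99] rot [-0.1, 0.0, -13.7]
(432.4, 261.2, 75) off [1.34, -0.47, 18.49] rot [-0.1, 0.0, -13.7]
```

Emit:
{"op": "step_arm", "data": {"plan": [{"offset": [1.3,-0.5,4],"rot": [0,0,-7],"gripper": 6},{"offset": [1.3,-0.5,8],"rot": [0,0,-13.7],"gripper": 5},{"offset": [1.3,-0.5,12],"rot": [0,0,-13.7],"gripper": 5},{"offset": [1.3,-0.5,14],"rot": [0,0,-13.7],"gripper": 5},{"offset": [1.3,-0.5,14],"rot": [0,0,-13.7],"gripper": 5},{"offset": [1.3,-0.5,14],"rot": [0,0,-13.7],"gripper": 5},{"offset": [1.3,-0.5,14],"rot": [0,0,-13.7],"gripper": 5}]}}

```text
time_s: 22.95
eef_pos: [432.0, 262.4, 121.2]
ee_rot: [-0.001, 0.973, 0.23, 0.001]
force: [0.2, -0.0, 1.1]
grip_width: 0.585
grip_force: 0.0
```

```bash
python3 boss.py w7; python3 -c "
from h import *
go([(432.4,261.2,75)],26.5)"
```

```text
22.95 [432.  262.4 121.2]
[368.  83.] 1785 ctr [536.8 256.1] ztop 13.8 flat normal deg 4.5 widths [np.float64(26.0), np.float64(26.0), np.float64(26.9)]
[174. 116.] 1770 ctr [470.5 345.2] ztop 13.9 flat normal deg 31.0 widths [np.float64(26.4), np.float64(26.6), np.float64(26.6)]
[278. 238.] 1600 ctr [432.2 259.7] ztop 13.8 flat normal deg 55.5 widths [np.float64(26.5), np.float64(25.8), np.float64(26.3)]
(432.4, 261.2, 75) off [-0.02, 0.14, 4.61] rot [-0.1, -0.1, 0.1]
```

Emit:
{"op": "step_arm", "data": {"plan": [{"offset": [0,0.15,2],"rot": [0,0,0.5],"gripper": 5},{"offset": [0,0.15,4],"rot": [0,0,0.5],"gripper": 5},{"offset": [0,0.15,4.6],"rot": [0,0,0.5],"gripper": 5},{"offset": [0,0.15,4.6],"rot": [0,0,0.5],"gripper": 4},{"offset": [0,0.15,4.6],"rot": [0,0,0.5],"gripper": 3.2},{"offset": [0,0.15,4.6],"rot": [0,0,0.5],"gripper": 2.4},{"offset": [0,0.15,4.6],"rot": [0,0,0.5],"gripper": 1.8},{"offset": [0,0.15,4.6],"rot": [0,0,0.5],"gripper": 1.8},{"offset": [0,0.15,4.6],"rot": [0,0,0.5],"gripper": 1.8},{"offset": [0,0.15,4.6],"rot": [0,0,0.5],"gripper": 1.8}], "squeeze": 60}}

```text
time_s: 24.0
eef_pos: [432.3, 261.4, 75.0]
ee_rot: [-0.001, 0.974, 0.226, 0.001]
force: [-1.6, -0.3, 5.2]
grip_width: 0.281
grip_force: 58.7
```

Emit:
{"op": "step_arm", "data": {"plan": [{"offset": [0,0,-3],"rot": [0,0,0],"gripper": 1.8},{"offset": [0,0,-7],"rot": [0,0,0],"gripper": 1.8},{"offset": [0,0,-12],"rot": [0,0,0],"gripper": 1.8},{"offset": [0,0,-16],"rot": [0,0,0],"gripper": 1.8},{"offset": [0,0,-16],"rot": [0,0,0],"gripper": 1.8},{"offset": [0,0,-16],"rot": [0,0,0],"gripper": 1.8}]}}

```text
time_s: 24.6
eef_pos: [431.9, 261.0, 234.4]
ee_rot: [-0.001, 0.974, 0.226, 0.001]
force: [-0.7, 0.4, -1.1]
grip_width: 0.283
grip_force: 59.4
```

```bash
python3 - <<'E'
from h import *
go([(513,12.4,240)],12.9)
c=capture('wrist');save('w8',c);Q=wpts(c)
m=(Q[...,2]>40)&(Q[...,2]<73)&(abs(Q[...,1])<13)&(abs(Q[...,0])<20)
P=Q[m];print(len(P),P.mean(0) if len(P) else '',np.percentile(P,[2,50,98],axis=0).round(1) if len(P) else '')
E
```

```text
(513, 12.4, 240) off [-3.66, 25.89, -0.6] rot [-0.1, -0.1, 13.2]
3360 [1.52041297e+00 5.58499021e-02 6.02529048e+01] [[-12.5 -12.2  42.1]
 [  2.4  -0.1  61.1]
 [ 12.8  12.4  71.4]]
```

View pics/w8.png

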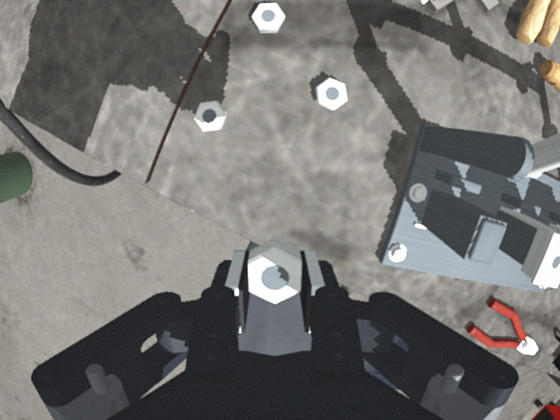

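The boss is held at (275,275) px. I carry it to the middle upright.

Emit:
{"op": "step_arm", "data": {"plan": [{"offset": [-0.7,4.5,-0.5],"rot": [0,0,3],"gripper": 1.8},{"offset": [-1.4,9,-0.5],"rot": [0,0,6],"gripper": 1.8},{"offset": [-2.1,13.5,-0.5],"rot": [0,0,9],"gripper": 1.8},{"offset": [-2.8,18,-0.5],"rot": [0,0,12],"gripper": 1.8},{"offset": [-3.3,22.5,-0.5],"rot": [0,0,13.2],"gripper": 1.8},{"offset": [-3.6,25.8,0],"rot": [0,0,13.2],"gripper": 1.8},{"offset": [-3.6,25.8,2],"rot": [0,0,13.2],"gripper": 1.8},{"offset": [-3.6,25.8,3],"rot": [0,0,13.2],"gripper": 1.8},{"offset": [-3.6,25.8,3],"rot": [0,0,13.2],"gripper": 1.8},{"offset": [-3.6,25.8,3],"rot": [0,0,13.2],"gripper": 1.8},{"offset": [-3.6,25.8,3],"rot": [0,0,13.2],"gripper": 1.8}]}}

```text
time_s: 25.75
eef_pos: [513.3, 14.1, 203.8]
ee_rot: [-0.001, 0.994, 0.113, -0.0]
force: [0.3, -0.7, -0.4]
grip_width: 0.279
grip_force: 59.5
```

```bash
python3 - <<'E'
from h import *
s=sense();p,Rm=pose(s);print(p,s['grip_width'],s['force'])
go([(513,12.8,184.5)],12.9)
c=capture('wrist');save('w9',c);Q=wpts(c);W=Q@Rm.T+p
P=Q[(Q[...,2]>50)&(Q[...,2]<68)&(abs(Q[...,1])<13)&(abs(Q[...,0])<20)];print(np.percentile(P,[2,50,98],axis=0).round(1))
P=W[(abs(W[...,2]-109)<2.5)&(abs(W[...,0]-513)<35)&(abs(W[...,1]-12.8)<30)]
print(len(P),cv2.minAreaRect(P[:,:2].astype(np.float32)))
P=W[(abs(W[...,2]-109)<2.5)&(abs(W[...,0]-535)<35)&(abs(W[...,1]+80)<30)]
print(len(P),cv2.minAreaRect(P[:,:2].astype(np.float32)))
E
```

```text
[513.26203752  14.07156655 203.80922694] 0.279286449766207 [ 0.32317282 -0.68204654 -0.4244909 ]
(513, 12.8, 184.5) off [-0.05, 0.12, 1.93] rot [-0.1, 0.0, 0.1]
[[-12.5 -11.7  52.6]
 [  1.7   0.3  61.1]
 [ 12.7  12.5  66.7]]
3321 ((523.4886474609375, 14.658659934997559), (27.019670486450195, 44.40889358520508), 11.158185958862305)
4827 ((534.4747924804688, -80.31145477294922), (50.134002685546875, 45.185569763183594), 13.351820945739746)
```

Emit:
{"op": "step_arm", "data": {"plan": [{"offset": [-0.08,0.1,1.0],"rot": [0,0,0],"gripper": 1.8},{"offset": [-0.08,0.1,1.7],"rot": [0,0,0],"gripper": 1.8},{"offset": [-0.08,0.1,1.95],"rot": [0,0,0],"gripper": 1.8},{"offset": [-0.08,0.1,1.95],"rot": [0,0,0],"gripper": 1.8},{"offset": [-0.08,0.1,1.95],"rot": [0,0,0],"gripper": 1.8}]}}

```text
time_s: 26.3
eef_pos: [512.2, 12.5, 184.0]
ee_rot: [-0.001, 0.994, 0.113, -0.001]
force: [-5.4, 1.2, 8.4]
grip_width: 0.283
grip_force: 60.4
```

Emit:
{"op": "step_arm", "data": {"plan": [{"offset": [0,0,-0.03],"rot": [0,0,0],"gripper": 2.7},{"offset": [0,0,-0.03],"rot": [0,0,0],"gripper": 3.5},{"offset": [0,0,-0.03],"rot": [0,0,0],"gripper": 4.5},{"offset": [0,0,-0.03],"rot": [0,0,0],"gripper": 5},{"offset": [0,0,-2],"rot": [0,0,0],"gripper": 5},{"offset": [0,0,-6],"rot": [0,0,0],"gripper": 5},{"offset": [-4,0,-7],"rot": [0,0,0],"gripper": 5},{"offset": [-4,0,-7],"rot": [0,0,0],"gripper": 5},{"offset": [-4,0,-7],"rot": [0,0,0],"gripper": 5}]}}

```text
time_s: 27.2
eef_pos: [473.5, 3.3, 254.0]
ee_rot: [-0.001, 0.994, 0.112, -0.0]
force: [0.4, 0.5, -0.6]
grip_width: 0.581
grip_force: 0.0
```

```bash
cat > chk.py <<'E'
from h import *
s=sense();p,Rm=pose(s);print(s['time_s'],p.round(1))
c=capture('wrist');save('chk%d'%int(s['time_s']*10),c);W=wpts(c)@Rm.T+p
for a in[(513,12.8),(535,-80)]:
    near=(abs(W[...,0]-a[0])<30)&(abs(W[...,1]-a[1])<30)
    for h in(109,123):
        P=W[near&(abs(W[...,2]-h)<3)]
        if len(P)>100: r=cv2.minAreaRect(P[:,:2].astype(np.float32));print(a,h,len(P),np.round(r[0],1),np.round(r[1],1),P.mean(0).round(1))
E
python3 chk.py; python3 -c "
from h import *
go([(537.2,257.5,135)],-25.5)
go([(537.2,257.5,135)],34.5)"
```

```text
27.2 [473.5   3.3 254. ]
(513, 12.8) 109 3320 [511.7  12.1] [50.  44.6] [513.5  12.7 108.9]
(513, 12.8) 123 1472 [510.9  12. ] [29.5 25.7] [511.5  11.9 122.9]
(535, -80) 109 3853 [534.2 -80.4] [49.6 45. ] [534.4 -79.1 108.9]
(537.2, 257.5, 135) off [11.85, -23.35, 11.89] rot [-0.1, 0.1, 38.4]
(537.2, 257.5, 135) off [11.85, -23.35, 11.89] rot [-0.1, 0.0, -21.6]
```

The boss stands within 1 mm of the shelf centre. Next is the second boss.

Emit:
{"op": "step_arm", "data": {"plan": [{"offset": [2.4,-4.5,0],"rot": [0,0,-4],"gripper": 5},{"offset": [4.8,-9,0],"rot": [0,0,-8],"gripper": 5},{"offset": [7.2,-13.5,1],"rot": [0,0,-12],"gripper": 5},{"offset": [9.6,-18,3],"rot": [0,0,-16],"gripper": 5},{"offset": [11.8,-22,6],"rot": [0,0,-21.6],"gripper": 5},{"offset": [11.8,-23.3,10],"rot": [0,0,-21.6],"gripper": 5},{"offset": [11.8,-23.3,12],"rot": [0,0,-21.6],"gripper": 5},{"offset": [11.8,-23.3,12],"rot": [0,0,-21.6],"gripper": 5},{"offset": [11.8,-23.3,12],"rot": [0,0,-21.6],"gripper": 5},{"offset": [11.8,-23.3,12],"rot": [0,0,-21.6],"gripper": 5}]}}

```text
time_s: 28.25
eef_pos: [537.4, 256.8, 135.6]
ee_rot: [-0.001, 0.955, 0.296, 0.001]
force: [0.6, 0.5, -0.5]
grip_width: 0.586
grip_force: 0.0
```

```bash
python3 boss.py w10; python3 -c "
from h import *
go([(537.2,257.5,75)],34.5)"
```

```text
28.25 [537.4 256.8 135.6]
[409.  15.] 248 ctr [699.5 266.8] ztop 12.4 flat normal deg 35.5 widths [np.float64(20.3), np.float64(21.2), np.float64(3.0)]
[461.   5.] 243 ctr [734.  242.2] ztop 12.7 flat normal deg 46.5 widths [np.float64(10.9), np.float64(17.9), np.float64(17.5)]
[486.  55.] 1059 ctr [718.  208.8] ztop 12.6 flat normal deg 32.5 widths [np.float64(43.4), np.float64(38.7), np.float64(17.4)]
[452.  88.] 686 ctr [684.7 215.6] ztop 12.5 flat normal deg 10.0 widths [np.float64(27.7), np.float64(48.9), np.float64(48.3)]
[199. 105.] 1585 ctr [576.1 338.5] ztop 13.9 flat normal deg 26.5 widths [np.float64(26.0), np.float64(26.1), np.float64(26.3)]
[275. 230.] 1428 ctr [536.9 256. ] ztop 13.9 flat normal deg 3.5 widths [np.float64(26.1), np.float64(26.1), np.float64(25.9)]
[116. 233.] 1074 ctr [470.8 345.2] ztop 13.8 flat normal deg 31.5 widths [np.float64(26.4), np.float64(26.3), np.float64(27.3)]
(537.2, 257.5, 75) off [0.02, -0.07, 6.06] rot [-0.0, -0.1, -0.0]
```

Emit:
{"op": "step_arm", "data": {"plan": [{"offset": [-0.05,-0.08,2],"rot": [0,0,0.5],"gripper": 5},{"offset": [-0.05,-0.08,4.5],"rot": [0,0,0.5],"gripper": 5},{"offset": [-0.05,-0.08,6.05],"rot": [0,0,0.5],"gripper": 5},{"offset": [-0.05,-0.08,6.05],"rot": [0,0,0.5],"gripper": 5},{"offset": [-0.05,-0.08,6.05],"rot": [0,0,0.5],"gripper": 4},{"offset": [-0.05,-0.08,6.05],"rot": [0,0,0.5],"gripper": 3.2},{"offset": [-0.05,-0.08,6.05],"rot": [0,0,0.5],"gripper": 2.4},{"offset": [-0.05,-0.08,6.05],"rot": [0,0,0.5],"gripper": 1.8},{"offset": [-0.05,-0.08,6.05],"rot": [0,0,0.5],"gripper": 1.8},{"offset": [-0.05,-0.08,6.05],"rot": [0,0,0.5],"gripper": 1.8},{"offset": [-0.05,-0.08,6.05],"rot": [0,0,0.5],"gripper": 1.8}], "squeeze": 60}}

```text
time_s: 29.4
eef_pos: [536.1, 257.6, 75.0]
ee_rot: [-0.001, 0.956, 0.293, 0.001]
force: [-1.9, -0.7, 5.9]
grip_width: 0.282
grip_force: 58.7
```

Emit:
{"op": "step_arm", "data": {"plan": [{"offset": [0,0,-3],"rot": [0,0,0],"gripper": 1.8},{"offset": [0,0,-7],"rot": [0,0,0],"gripper": 1.8},{"offset": [0,0,-12],"rot": [0,0,0],"gripper": 1.8},{"offset": [0,0,-17],"rot": [0,0,0],"gripper": 1.8},{"offset": [0,0,-17],"rot": [0,0,0],"gripper": 1.8},{"offset": [0,0,-17],"rot": [0,0,0],"gripper": 1.8}]}}

```text
time_s: 30.0
eef_pos: [535.8, 257.3, 244.7]
ee_rot: [-0.001, 0.956, 0.293, 0.001]
force: [-0.1, 0.3, -1.2]
grip_width: 0.282
grip_force: 59.3
```

```bash
python3 - <<'E'
from h import *
go([(440,-20,245),(534.5,-79.6,245)],12.9)
c=capture('wrist');save('w11',c);Q=wpts(c)
P=Q[(Q[...,2]>50)&(Q[...,2]<68)&(abs(Q[...,1])<13)&(abs(Q[...,0])<20)];print(len(P),np.percentile(P,[2,50,98],axis=0).round(1))
E
```

```text
(440, -20, 245) off [-23.45, 17.63, -0.09] rot [-0.1, -0.1, 21.1]
(534.5, -79.6, 245) off [-18.95, 27.85, -0.09] rot [-0.1, -0.1, 21.1]
2871 [[-11.8 -12.3  52.1]
 [  2.2  -0.3  61.2]
 [ 13.3  12.   66.7]]
```

Emit:
{"op": "step_arm", "data": {"plan": [{"offset": [-4,3,0],"rot": [0,0,3],"gripper": 1.8},{"offset": [-8,6,0],"rot": [0,0,6],"gripper": 1.8},{"offset": [-12,9,0],"rot": [0,0,9],"gripper": 1.8},{"offset": [-16,12,0],"rot": [0,0,12],"gripper": 1.8},{"offset": [-20,15,0],"rot": [0,0,15],"gripper": 1.8},{"offset": [-23,18,0],"rot": [0,0,18],"gripper": 1.8},{"offset": [-22,22,0],"rot": [0,0,21.1],"gripper": 1.8},{"offset": [-20,25.5,0],"rot": [0,0,21.1],"gripper": 1.8},{"offset": [-19,27.8,1.5],"rot": [0,0,21.1],"gripper": 1.8},{"offset": [-19,27.8,4],"rot": [0,0,21.1],"gripper": 1.8},{"offset": [-19,27.8,4],"rot": [0,0,21.1],"gripper": 1.8},{"offset": [-19,27.8,4],"rot": [0,0,21.1],"gripper": 1.8}]}}

```text
time_s: 31.25
eef_pos: [533.2, -79.1, 202.6]
ee_rot: [-0.001, 0.994, 0.113, -0.002]
force: [-0.5, -0.7, 0.2]
grip_width: 0.281
grip_force: 59.3
```

```bash
python3 - <<'E'
from h import *
s=sense();p,Rm=pose(s);print(p,s['grip_width'],np.round(s['force'],1))
go([(534.4,-79.6,184)],12.9)
c=capture('wrist');save('w12',c);Q=wpts(c);W=Q@Rm.T+p
P=Q[(Q[...,2]>50)&(Q[...,2]<68)&(abs(Q[...,1])<13)&(abs(Q[...,0])<20)];print(np.percentile(P,[2,50,98],axis=0).round(1))
P=W[(abs(W[...,2]-109)<2.5)&(abs(W[...,0]-535)<35)&(abs(W[...,1]+80)<30)]
r=cv2.minAreaRect(P[:,:2].astype(np.float32));print(r)
E
```

```text
[533.24437972 -79.14818689 202.55916295] 0.2807447001957128 [-0.5 -0.7  0.2]
(534.4, -79.6, 184) off [0.11, 0.07, 1.86] rot [-0.2, 0.2, 0.0]
[[-11.8 -11.8  52.4]
 [  2.2   0.3  61.2]
 [ 13.3  12.5  66.7]]
((543.4269409179688, -78.50213623046875), (32.07577133178711, 44.274322509765625), 12.026817321777344)
```

Emit:
{"op": "step_arm", "data": {"plan": [{"offset": [0.07,0.04,1.0],"rot": [0,0,0],"gripper": 1.8},{"offset": [0.07,0.04,1.6],"rot": [0,0,0],"gripper": 1.8},{"offset": [0.07,0.04,1.82],"rot": [0,0,0],"gripper": 1.8},{"offset": [0.07,0.04,1.82],"rot": [0,0,0],"gripper": 1.8},{"offset": [0.07,0.04,1.82],"rot": [0,0,0],"gripper": 1.8}]}}

```text
time_s: 31.8
eef_pos: [534.5, -79.7, 185.1]
ee_rot: [-0.001, 0.994, 0.112, -0.0]
force: [0.5, 0.1, -1.0]
grip_width: 0.279
grip_force: 59.4
```

Emit:
{"op": "step_arm", "data": {"plan": [{"offset": [-0.04,0,0.08],"rot": [0,0,0],"gripper": 1.8},{"offset": [-0.04,0,0.1],"rot": [0,0,0],"gripper": 1.8},{"offset": [-0.04,0,0.1],"rot": [0,0,0],"gripper": 1.8},{"offset": [-0.04,0,0.1],"rot": [0,0,0],"gripper": 2.7},{"offset": [-0.04,0,0.1],"rot": [0,0,0],"gripper": 3.5},{"offset": [-0.04,0,0.1],"rot": [0,0,0],"gripper": 4.5},{"offset": [0,0,0.1],"rot": [0,0,0],"gripper": 5},{"offset": [0,0,-3],"rot": [0,0,0],"gripper": 5},{"offset": [0,0,-7],"rot": [0,0,0],"gripper": 5},{"offset": [-4,0,-9],"rot": [0,0,0],"gripper": 5},{"offset": [-5,0,-9],"rot": [0,0,0],"gripper": 5},{"offset": [-5,0,-9],"rot": [0,0,0],"gripper": 5}]}}

```text
time_s: 33.0
eef_pos: [485.2, -91.1, 275.0]
ee_rot: [-0.001, 0.994, 0.112, -0.0]
force: [-0.5, -0.4, -0.5]
grip_width: 0.587
grip_force: 0.0
```

```bash
python3 chk.py; python3 - <<'E'
from h import *
c=capture('top');W=pts(c);z=W[...,2]
box=np.zeros(z.shape,bool);box[150:270,220:300]=1
P=W[box&(z>255)&(z<320)];print(len(P),P.mean(0).round(1),P.max(0).round(1),P.min(0).round(1))
E
```

```text
33.0 [485.2 -91.1 275. ]
(513, 12.8) 109 2256 [511.9  12.2] [50.  45.1] [513.9   9.2 109. ]
(513, 12.8) 123 1006 [511.3  11.7] [26.2 29.3] [511.6  10.9 122.9]
(535, -80) 109 2872 [534.  -80.6] [50.3 44.4] [534.9 -80.7 108.9]
(535, -80) 123 1230 [533.9 -80.3] [29.1 25.5] [534.  -80.3 122.8]
73 [630.   38.9 280.2] [644.7  46.9 295.8] [615.6  30.4 255.2]
```

Both bosses are centred. Now I close the bar.

```bash
python3 -c "
from h import *
go([(485,-91,400),(630.3,39.3,400),(630.3,39.3,322)],12.9)
for a in np.linspace(2.0,0.0,17): print(round(a,2),round(13.5*(np.cos(2.0)-np.cos(a)),2),round(13.5*(np.sin(2.0)-np.sin(a)),2))"
```

```text
(485, -91, 400) off [-0.13, -0.04, -12.59] rot [-0.1, 0.1, -0.0]
(630.3, 39.3, 400) off [16.94, -9.5, -12.59] rot [-0.1, 0.1, -0.0]
(630.3, 39.3, 322) off [16.95, -9.48, -4.79] rot [-0.1, 0.1, -0.0]
2.0 0.0 0.0
1.88 -1.57 -0.6
1.75 -3.21 -1.01
1.62 -4.89 -1.2
1.5 -6.57 -1.19
1.38 -8.24 -0.97
1.25 -9.87 -0.54
1.12 -11.44 0.09
1.0 -12.91 0.92
0.88 -14.27 1.91
0.75 -15.5 3.07
0.62 -16.57 4.38
0.5 -17.47 5.8
0.38 -18.18 7.33
0.25 -18.7 8.94
0.12 -19.01 10.59
0.0 -19.12 12.28
```

Emit:
{"op": "step_arm", "data": {"plan": [{"offset": [0,0,-5],"rot": [0,0,0],"gripper": 5},{"offset": [0,0,-10],"rot": [0,0,0],"gripper": 5},{"offset": [3,-2,-12.6],"rot": [0,0,0],"gripper": 5},{"offset": [7,-4,-12.6],"rot": [0,0,0],"gripper": 5},{"offset": [11,-6.5,-12.6],"rot": [0,0,0],"gripper": 5},{"offset": [15,-8.5,-12.6],"rot": [0,0,0],"gripper": 5},{"offset": [16.9,-9.5,-12.6],"rot": [0,0,0],"gripper": 5},{"offset": [16.9,-9.5,-12.6],"rot": [0,0,0],"gripper": 5},{"offset": [16.9,-9.5,-12.6],"rot": [0,0,0],"gripper": 5},{"offset": [16.9,-9.5,-12.6],"rot": [0,0,0],"gripper": 5}]}}

```text
time_s: 34.1
eef_pos: [629.3, 38.8, 400.6]
ee_rot: [-0.001, 0.994, 0.112, -0.001]
force: [0.0, -0.3, 0.1]
grip_width: 0.589
grip_force: 0.0
```

```bash
python3 -c "
from h import *
s=sense();p,Rm=pose(s);go([(630.3,39.3,322)],12.9)
c=capture('wrist');save('w13',c);W=wpts(c)@Rm.T+p
m=(W[...,2]>268)&(W[...,2]<300)&(abs(W[...,0]-630)<30)&(abs(W[...,1]-39)<25)
P=W[m];print(len(P),P.mean(0),P.max(0),P.min(0))"
```

```text
(630.3, 39.3, 322) off [0.12, -0.02, 7.86] rot [-0.1, 0.1, -0.0]
674 [637.12074169  39.63602023 286.75226699] [645.8755632   47.31644646 291.2713886 ] [620.43679872  30.45541902 268.5167097 ]
```

View pics/w13.png

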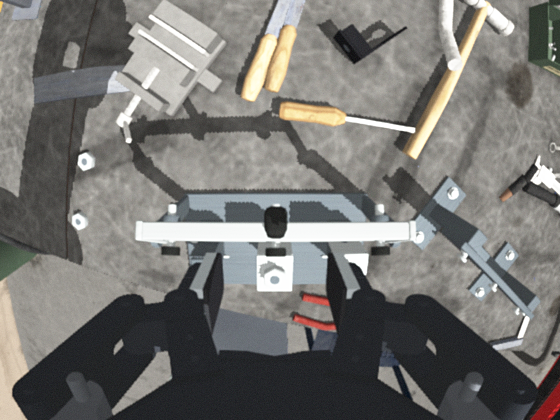

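The open bar's grip is at (276,218) px, as computed. I grip it.

Emit:
{"op": "step_arm", "data": {"plan": [{"offset": [0.1,0,3],"rot": [0,0,0],"gripper": 5},{"offset": [0.1,0,6],"rot": [0,0,0],"gripper": 5},{"offset": [0.1,0,7.8],"rot": [0,0,0],"gripper": 5},{"offset": [0.1,0,7.8],"rot": [0,0,0],"gripper": 5},{"offset": [0.1,0,7.8],"rot": [0,0,0],"gripper": 3},{"offset": [0.1,0,7.8],"rot": [0,0,0],"gripper": 2},{"offset": [0.1,0,7.8],"rot": [0,0,0],"gripper": 1},{"offset": [0.1,0,7.8],"rot": [0,0,0],"gripper": 0.5},{"offset": [0.1,0,7.8],"rot": [0,0,0],"gripper": 0.5},{"offset": [0.1,0,7.8],"rot": [0,0,0],"gripper": 0.5}], "squeeze": 30}}

```text
time_s: 35.15
eef_pos: [630.7, 38.8, 324.6]
ee_rot: [0.0, 0.994, 0.112, 0.001]
force: [1.2, -4.8, 5.9]
grip_width: 0.162
grip_force: 34.0
```

Emit:
{"op": "step_arm", "data": {"plan": [{"offset": [-1.6,0,-0.6],"rot": [0,0,0],"gripper": 0.5},{"offset": [-3.2,0,-1.0],"rot": [0,0,0],"gripper": 0.5},{"offset": [-4.9,0,-1.2],"rot": [0,0,0],"gripper": 0.5},{"offset": [-6.6,0,-1.2],"rot": [0,0,0],"gripper": 0.5},{"offset": [-8.25,0,-1.0],"rot": [0,0,0],"gripper": 0.5},{"offset": [-9.9,0,-0.55],"rot": [0,0,0],"gripper": 0.5},{"offset": [-11.4,0,0.1],"rot": [0,0,0],"gripper": 0.5},{"offset": [-12.9,0,0.9],"rot": [0,0,0],"gripper": 0.5}]}}

```text
time_s: 35.95
eef_pos: [504.9, 10.0, 315.6]
ee_rot: [0.001, 0.994, 0.112, 0.002]
force: [5.6, -7.2, 1.0]
grip_width: 0.159
grip_force: 36.4
```

Emit:
{"op": "step_arm", "data": {"plan": [{"offset": [-1.35,0,1.0],"rot": [0,0,0],"gripper": 0.5},{"offset": [-2.6,0,2.15],"rot": [0,0,0],"gripper": 0.5},{"offset": [-3.65,0,3.45],"rot": [0,0,0],"gripper": 0.5},{"offset": [-4.55,0,4.9],"rot": [0,0,0],"gripper": 0.5},{"offset": [-5.25,0,6.4],"rot": [0,0,0],"gripper": 0.5},{"offset": [-5.8,0,8.0],"rot": [0,0,0],"gripper": 0.5},{"offset": [-6.05,0,9.2],"rot": [0,0,0],"gripper": 0.5},{"offset": [-6.15,0,10.2],"rot": [0,0,0],"gripper": 0.5},{"offset": [-6.2,0,10.8],"rot": [0,0,0],"gripper": 0.5},{"offset": [-6.2,0,10.8],"rot": [0,0,0],"gripper": 0.5},{"offset": [-6.2,0,10.8],"rot": [0,0,0],"gripper": 0.5}]}}

```text
time_s: 37.05
eef_pos: [443.8, -4.0, 206.2]
ee_rot: [0.001, 0.994, 0.113, -0.001]
force: [-4.0, -11.7, 0.2]
grip_width: 0.157
grip_force: 38.1
```

Emit:
{"op": "step_arm", "data": {"plan": [{"offset": [0,0,0.15],"rot": [0,0,0],"gripper": 0.5},{"offset": [0,0,0.3],"rot": [0,0,0],"gripper": 0.5},{"offset": [0,0,0.38],"rot": [0,0,0],"gripper": 0.5},{"offset": [0,0,0.38],"rot": [0,0,0],"gripper": 0.5},{"offset": [0,0,0.38],"rot": [0,0,0],"gripper": 0.5}]}}

```text
time_s: 37.55
eef_pos: [443.7, -4.0, 202.6]
ee_rot: [0.001, 0.994, 0.113, -0.001]
force: [-6.6, -11.5, 0.6]
grip_width: 0.154
grip_force: 38.4
```

Emit:
{"op": "step_arm", "data": {"plan": [{"offset": [0,0,0.1],"rot": [0,0,0],"gripper": 0.5},{"offset": [0,0,0.15],"rot": [0,0,0],"gripper": 0.5},{"offset": [0,0,0.15],"rot": [0,0,0],"gripper": 0.5},{"offset": [0,0,0.15],"rot": [0,0,0],"gripper": 0.5}]}}

```text
time_s: 37.95
eef_pos: [443.7, -4.0, 201.1]
ee_rot: [0.001, 0.994, 0.113, -0.001]
force: [-6.3, -12.4, 1.6]
grip_width: 0.156
grip_force: 38.4
```

Emit:
{"op": "step_arm", "data": {"plan": [{"offset": [0,0,0.1],"rot": [0,0,0],"gripper": 0.5},{"offset": [0,0,0.1],"rot": [0,0,0],"gripper": 0.5},{"offset": [0,0,0.1],"rot": [0,0,0],"gripper": 2},{"offset": [0,0,0.1],"rot": [0,0,0],"gripper": 3.5},{"offset": [0,0,0.1],"rot": [0,0,0],"gripper": 5},{"offset": [0,0,0.1],"rot": [0,0,0],"gripper": 5},{"offset": [0,0,-3],"rot": [0,0,0],"gripper": 5},{"offset": [0,0,-7],"rot": [0,0,0],"gripper": 5},{"offset": [0,0,-11],"rot": [0,0,0],"gripper": 5},{"offset": [-4,3,-14],"rot": [0,0,0],"gripper": 5},{"offset": [-8,6,-14],"rot": [0,0,0],"gripper": 5},{"offset": [-8,6,-14],"rot": [0,0,0],"gripper": 5}]}}

```text
time_s: 39.15
eef_pos: [377.9, -81.6, 341.7]
ee_rot: [0.0, 0.994, 0.111, 0.0]
force: [0.5, -1.4, -0.3]
grip_width: 0.581
grip_force: 0.0
```

```bash
python3 - <<'E'
from h import *
s=sense();print(s['time_s'],s['eef_pos'],np.round(s['force'],1))
c=capture('top');W=pts(c);z=W[...,2];box=np.zeros(z.shape,bool);box[225:300,205:325]=1
P=W[box&(z>125)&(z<170)];O=np.array([514.3,12.8]);x=np.array([.975,.223]);y=np.array([-.223,.975])
jx=(P[:,:2]-O)@x;jy=(P[:,:2]-O)@y
g=(jx<-55)&(abs(jy)<12);print('grip',g.sum(),P[g].mean(0).round(1) if g.any() else '')
b=(abs(jx)<12)&(abs(jy)>30);print('bar z',np.median(P[b][:,2]) if b.any() else '')
for sgn in(-1,1):
    q=(abs(jx)<12)&(sgn*jy>50);print(sgn,np.median(P[q][:,2]) if q.any() else '')
a=capture('scene');w=capture('wrist')
im=np.concatenate([cv2.resize(a['color'][180:320,220:350],(390,420)),cv2.resize(w['color'][:280,120:480],(410,319))[:319]if 0 else cv2.resize(w['color'][:300,120:413],(410,420))],1)
cv2.imwrite('pics/fin.png',im[...,::-1])
E
```

```text
39.15 [377.85969186 -81.64120838 341.70436085] [ 0.5 -1.4 -0.3]
grip 74 [442.3  -4.1 154.6]
bar z 154.91483112417419
-1 155.25203972077702
1 154.8667922405409
```

View pics/fin.png

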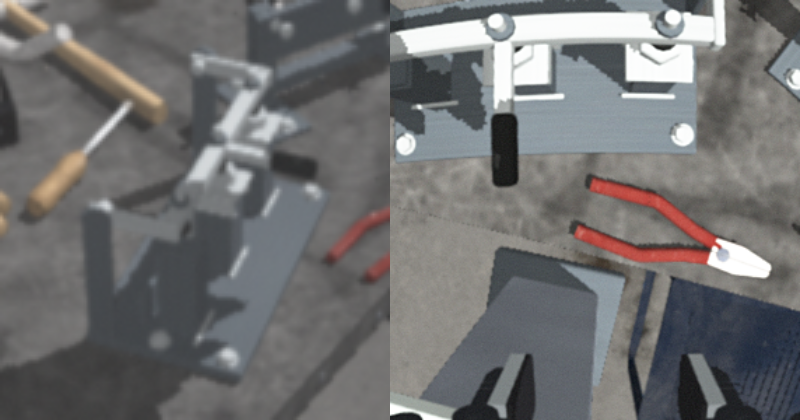

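The bar is shut: its grip top reads 154.6 mm, i.e. level at an angle of about 0. Its pads are over the bosses, the grip is at (504,150) px, and the pliers are untouched. I hand the job in.

```bash
python3 -c "
from h import *
print(finish_job())"
```

```text
the job is handed in; nothing more can be done
None
```

The job is handed in at about 39 s. Only two brackets were on the rack; both are fully down on the jig's middle and -y uprights, each with a boss within about 1 mm of its shelf centre, the bar is shut level on the bosses, and I did not touch the pliers or screwdriver.

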